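# Load the heel press and start its clamp bolt

### The job

Slide the loaded heel tray along the loading shelf into the slots of the green press until it is fully home against the back stop, with both heels still on it. Then start the wing bolt in the brass boss on the rail: turn it backward (counter-clockwise seen from above) until you feel it drop one thread, then turn it forward (clockwise) one full turn from there, not much more or less. Finish while holding the wing in the fingers, gripped and still, so that the bolt stays started; do not let go, and leave the other things on the bench alone.

Things in the scene. Friction and masses are not known exactly. Their poses are not given: they have to be found in the camera images.
- press: Green cast C-frame heel press, fixed to the bench. Origin on the bench under the slots' centre line; its +y is the way the tray slides in, z up. Bed and loading shelf are flush, top at z 20 mm; the 146 mm wide shelf runs from y -370 to -70. Column, ram and head (y +70 on, 75 mm wide, up to z 305, platen underside z 125) stand over the far end; lever on the -x side, up to z 430.
- slot_mouth (a point): Middle of the entry of the slots, on the bed: x 0, y -65, z 20 mm of the press, axes as the press's. The slots lie under keeper strips on both sides (strip tops at press z 37.5), run from here to the stop and take the tray with 1.5 mm clearance each side and 2.5 mm above; a flared lead-in stands out 32 mm before them, its tips 175 mm apart.
- back_stop (a point): Middle of the foot of the back stop's face: x 0, y +150, z 20 mm of the press, axes as the press's. The tray is home when its front end touches here, its origin at x 0, y +50, z 20 mm of the press.
- tray: Loose aluminium tray, about 0.55 kg, 144 mm wide (x) by 200 mm long (y), floor 5 mm thick with side flanges, walls 15 mm high. Origin: centre of the underside; its +y end enters the press first. It starts on the loading shelf, wholly outside the slots (origin near press y -215), up to 4 mm and 0.06 rad out of line. Slides with 3 to 8 N.
- tray_handle (a point): Centre of the tray's red grip bar, which stands out behind the tray: at x 0, y -175, z +33 mm of the tray. The bar is 96 mm long (tray x), 12 mm thick (tray y), 22 mm high; two rods of 8 mm at x +-42 join it to the tray. Axes as the tray's. Pinch it from above across its 12 mm.
- heel_a: Black rubber heel block with pale top, D-shaped, 56 mm by 62 mm by 22 mm high, about 90 g, lying loose in the tray 25 mm behind its centre. Origin: underside.
- heel_b: The second such heel block, 50 mm ahead of the tray's centre.
- boss (a point): Centre of the mouth (top face, z 70 mm) of the brass threaded boss, 39 mm across, on the keeper strip on the press's +x side: x +60, y -35 of the press. Axes as the press's. A white paint mark on its +x side (press +x) shows where the thread starts.
- wing (a point): Centre of the clamp bolt's flat wing head: 46 mm long, 12 thick, 30 high, on the boss's axis, 33 mm above its mouth at bolt_depth 0. Its x runs along the wing to the red-painted end; pinch it from above across the 12 mm (its y). The bolt (0.25 kg) sinks by its own weight as the thread lets it: fingers loosely round the wing (16 to 20 mm apart) turn it and let it drop; a firm grip carries it.
- bolt_turn (a joint): Turn of the bolt, rad, counted over several turns, forward (clockwise from above) positive. 0 where the red end of the wing points at the white mark (press +x): turned backward past 0 (by about 0.1) the thread drops. It starts between 0.4 and 1.2, not started. Turns with about 0.01 N m. Right-hand thread; ends of travel at -7 and 8.3.
- bolt_depth (a joint): How far the bolt has gone down, m. Pitch 5 mm a turn. Before the drop it lies on the first thread at 0.005*turn/6.28 (0 to 1 mm); after the drop at 0.005 + 0.005*turn/6.28: each give or take 0.4 mm: about 5 mm at turn 0, 10 mm when started one full turn. Once started it cannot be pulled out, play about 1 mm. It can be lifted at most to -3 mm.
- bowl: Orange bowl of nails, 140 mm across, 45 mm high; bystander. Origins of all bystanders: underside centre.
- polish_tin: Flat steel polish tin, 72 mm across, 28 mm high; bystander.
- dye_bottle: Amber bottle, 48 mm across, 85 mm high; bystander.
- cream_jar: Glass jar with blue cap, 54 mm across, 55 mm high; bystander.
- hammer: Hammer lying on the bench; bystander.
- brush: Shoe brush lying on the bench; bystander.
Not all that is in view belongs to the job. Leave any orange look-alike of the heel_a alone. Leave any orange look-alike of the heel_b alone.

How it is judged:
By the outcome, as a careful person would: the job done as asked, in the order asked, and still so for the second after the job is handed in, while the arm keeps its last pose, push and grip.
It also fails if it takes over 72 s, if anything falls off the work surface, if the arm or the gripper's body presses on something with over 40 N, if the wrist force passes 120 N, or if a joint passes its speed limit or range.

### The arm

A 7-joint arm with a two-finger parallel gripper is mounted at the origin on the work surface. World frame = base frame: x ahead of the robot, y to its left, z up, the work surface at z = 0. Lengths are in m, angles in rad, forces in N, time in s.
With the tool pointing down it reaches from about 0.4 to 0.875 m from the base axis. Payload 19.3 kg.
Tool frame: the origin (TCP) lies at the very end of the fingers, on their centre line; the grasp point (between the pads) lies 19 mm behind it; z points along the fingers, y is the line along which they close (so a half turn about z gives the same grasp; the last joint's range is limited). The gripper opens to 85 mm and grips with 20 to 120 N. Pads are 22 mm wide; open, the fingers measure 114 mm over their backs; the gripper's body (76 mm by 85 mm) begins 54 mm behind the grasp point. The pads swing forward as they close: fully open they stand 13 mm farther back than shut.
Start: joints at [-1.294, 0.521, -0.036, 1.599, 0.021, 1.021, -0.113], TCP at [0.212, 0.588, 0.199] pointing down, gripper open.
Joint ranges: [-2.91, 2.91], [-0.3, 2.13], [-1.5, 1.42], [0.17, 2.43], [-1.26, 4.41], [0.16, 1.93], [-2.52, 2.52]. Speed limits (rad/s): [1.89, 1.89, 2.39, 2.39, 3.01, 3.01, 3.01].

### API

Orientations are given as [roll, pitch, yaw] about the fixed x, y, z axes, in that order (R = Rz(yaw) Ry(pitch) Rx(roll)).
In Python, from workcell import bot gives the robot as it stands.
- The arm moves only by the tool jog_arm, never from a script. Its argument "motion" is a list of rows, each a list of 5 numbers: the shift along the tool's x, y, z scaled (see below), then the turn about the tool's z scaled (see below), then the opening, from 0 (shut) to 1 (fully open). A call has 1 to 12 rows; each row shifts and turns the commanded pose from where the row before left it, along the tool's axes as they then stand; what a row does not reach is not made up. The controller multiplies each number of a shift by 30 mm and each number of a turn by 0.08 rad. A row lasts 1/10 s, in which the tool goes at most 50 mm and 8.59 degrees, less where a joint would pass 70% of its speed; a pose out of reach is approached as far as the arm can. A call with a number of a shift or a turn outside -1 to 1 is refused whole. A call with a gripper value outside its range is refused whole. The fingers move at their own pace and stop on an object; "newtons" is the grip in N (left out, the last holds). Time passes only in rows, so rows that do not move let the fingers close. It gives the time, the measured TCP pose, the force, the opening and the grip force at its end, in the units of the state.
- bot.observe(): the state, without advancing time (a new reading comes with each control period).
- bot.grab_frame(name): name is "side" or "top" or "wrist"; returns a dict with "pixels" (400x640x3 uint8, red, green, blue), "fovy" (degrees; the focal length in pixels is half the picture's height over the tangent of half this angle, whatever the lens; pixels are square), "cx", "cy" (the principal point, pixels), "rvec" (rotation vector, rad) and "tvec" (3), from world to camera coordinates, as OpenCV has them; the wrist camera has in their place "mount" (4x4, takes a point from camera to tool coordinates, whose origin is the TCP and whose axes are the flange's). Camera axes: x right, y down, z forward; pixel columns grow to the right and rows downward; lengths in m; the calibration is good to about 2 mm. A picture is of the moment at which its call begins: read the wrist's pose just before it. There is no depth.
- bot.job_done(): hands the job in; it is judged then, once.
The state is a dict: "clock": time; "qpos": joint angles; "qd": joint speeds; "joint_efforts": joint torques, N m; "position": TCP position; "tool_rot": TCP orientation; "force": force on the tool from outside, world axes, zero at the start; "moment": the same for the moment, N m; "grip_width": finger opening in m; "finger_force": force on a finger pad.
Only numpy, scipy, OpenCV 4.12 (cv2) and the standard library are available. Lean on these libraries where they do the work, as an engineer would, in place of code of your own. Each camera call takes 0.05 s, during which the arm holds its last target. There are 200 camera calls.

## Working session

There is one attempt and no reset: what is moved stays moved. The work goes in short steps, Python scripts to look and compute and a tool call to move; the robot and the scene stay as the last step left them, time stands still between calls to the robot, and variables do not carry over. Pictures are saved under pics/ and viewed, at most 10 in all, crops included, and the job is handed in when it is done.

Besides the shell and the picture viewer there is one more tool, called after ">>>" as a command line: name --pt "numbers of a row" for each row, then --argument value for the rest. jog_arm: Moves the arm, as the interface text tells. Shifts and turns lie within -1 to 1; 1 stands for 30 mm of shift or 0.08 rad of turn. Its arguments: {"type":"object","properties":{"motion":{"type":"array","items":{"type":"array","items":{"type":"number"}}},"newtons":{"type":"number"}},"required":["motion"]}

```bash
mkdir -p pics; cat > h.py <<'E'
import numpy as np, cv2
from workcell import bot
from scipy.spatial.transform import Rotation as R
def grab(n,f):
    s=bot.observe(); d=bot.grab_frame(n); cv2.imwrite('pics/'+f,d['pixels'][:,:,::-1]); 
    f_=200/np.tan(np.radians(d['fovy'])/2)
    K=np.array([[f_,0,d['cx']],[0,f_,d['cy']],[0,0,1]])
    if 'mount' in d:
        T=np.eye(4);T[:3,:3]=R.from_euler('xyz',s['tool_rot']).as_matrix();T[:3,3]=s['position']
        W=np.linalg.inv(T@np.array(d['mount']))
        Rm,t=W[:3,:3],W[:3,3]
    else: Rm=cv2.Rodrigues(np.array(d['rvec'],float))[0]; t=np.array(d['tvec'],float)
    np.savez('pics/'+f+'.npz',K=K,R=Rm,t=t)
    return d
def load(f):
    z=np.load('pics/'+f+'.npz'); return z['K'],z['R'],z['t']
def proj(f,P):
    K,Rm,t=load(f); c=np.atleast_2d(P)@Rm.T+t; u=c@K.T; return u[:,:2]/u[:,2:]
def ray(f,uv,z):
    K,Rm,t=load(f); C=-Rm.T@t; d=Rm.T@np.linalg.inv(K)@np.array([*uv,1]); return C+d*(z-C[2])/d[2]
E
python3 - <<'E'
from h import *
s=bot.observe(); print(s)
for n in('top','side','wrist'):
    d=grab(n,n+'0.png'); print(n,{k:v for k,v in d.items() if k!='pixels'})
E
```

```text
{'clock': 0.0, 'qpos': array([-1.29418029,  0.52201774, -0.03633045,  1.59999869,  0.02119346,
        1.02109366, -0.11277301]), 'qd': array([ 3.00369553e-05, -1.84139104e-04, -6.01382757e-04,  9.44731961e-04,
       -3.86980983e-04,  2.70796636e-04, -9.79821801e-05]), 'joint_efforts': array([ 8.38586548e-04, -9.27123499e+01,  1.98032521e+00, -3.69943142e+01,
        1.80380931e-02,  7.89669662e-03,  8.42749955e-06]), 'position': array([0.21234806, 0.5874266 , 0.19842673]), 'tool_rot': array([-3.14046234e+00,  7.35281166e-05,  2.79479274e+00]), 'force': array([-0.1174415 ,  0.48652961, -0.36360641]), 'moment': array([ 0.01104552, -0.00179003,  0.05212945]), 'finger_force': 0.0, 'grip_width': 0.08564786867804555}
top {'fovy': 43.55755285620335, 'cx': 315.9534429128849, 'cy': 202.6914830152487, 'rvec': array([ 2.18336989, -2.19328287,  0.04490834]), 'tvec': array([-0.06696463,  0.57816929,  1.40362543])}
side {'fovy': 46.78390019337816, 'cx': 318.110272841845, 'cy': 205.45832086485214, 'rvec': array([ 1.23741427,  2.11377391, -1.06854884]), 'tvec': array([ 0.32839412, -0.21209308,  2.05966895])}
wrist {'fovy': 61.433514043679864, 'cx': 314.1572490841144, 'cy': 208.5262008857301, 'mount': array([[ 4.27624709e-05, -9.56696456e-01, -2.91087424e-01,
         7.39603020e-02],
       [ 9.99999989e-01, -8.02814104e-07,  1.49544488e-04,
        -7.39852050e-04],
       [-1.43302371e-04, -2.91087427e-01,  9.56696446e-01,
        -1.75544086e-01],
       [ 0.00000000e+00,  0.00000000e+00,  0.00000000e+00,
         1.00000000e+00]])}
```

View pics/top0.png

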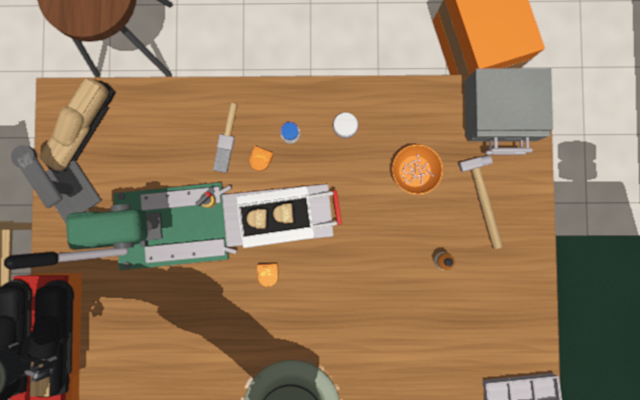

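View pics/side0.png

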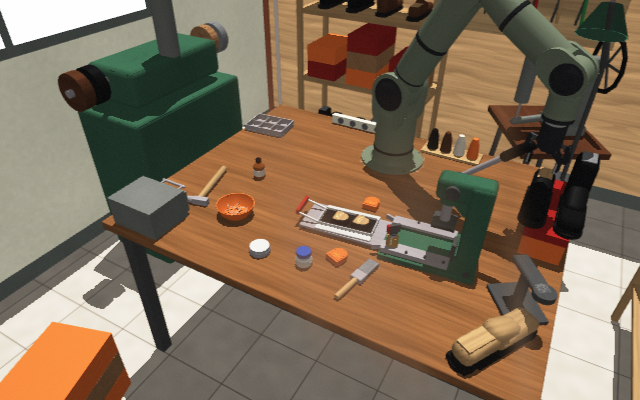

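```bash
python3 - <<'E'
from h import *
im=cv2.imread('pics/top0.png')[170:280,110:350]
cv2.imwrite('pics/topc.png',cv2.resize(im,None,fx=3.33,fy=3.33,interpolation=cv2.INTER_CUBIC))
for uv,z in [((208,198),.1),((338,207),.053),((233,205),.02),((120,230),.02)]: print(uv,ray('top0.png',uv,z))
K,Rm,t=load('top0.png');print(-Rm.T@t, K[0,0])
K,Rm,t=load('side0.png');print(-Rm.T@t, K[0,0])
E
```

```text
(208, 198) [0.58727429 0.21785145 0.1       ]
(338, 207) [ 0.56364528 -0.13074633  0.053     ]
(233, 205) [0.57219432 0.16509202 0.02      ]
(120, 230) [0.50290723 0.48519685 0.02      ]
[ 0.50210758 -0.08694226  1.43152274] 500.5733472509646
[1.7266466  0.57606952 1.04014316] 462.35094178789853
```

View pics/topc.png

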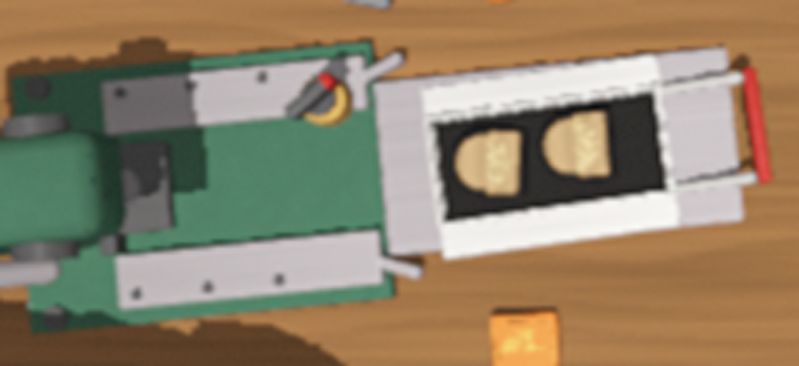

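```bash
cat > est.py <<'E'
from h import *
def w(u,v,z): return ray('top0.png',(u/3.333+110,v/3.333+170),z)[:2]
sh=[(722,48),(743,218),(376,85),(390,253)]; m=np.array([(73,-370),(-73,-370),(73,-70),(-73,-70)])/1e3
W=np.array([w(*p,.02) for p in sh])
def fit(m,W):
    mc,wc=m.mean(0),W.mean(0); a=m-mc;b=W-wc
    th=np.arctan2((a[:,0]*b[:,1]-a[:,1]*b[:,0]).sum(),(a*b).sum()); c,s=np.cos(th),np.sin(th)
    Q=np.array([[c,-s],[s,c]]); t=wc-Q@mc
    return th,t,(W-(m@Q.T+t))*1e3
th,t,r=fit(m,W);print('press',th,t,r.round(1).tolist())
mt=np.array([(72,100),(72,-100),(-72,-100),(-72,100)])/1e3
Wt=np.array([w(422,90,.035),w(663,55,.035),w(678,222,.035),w(443,258,.035)])
a,b,r=fit(mt,Wt);print('tray',a,b,r.round(1).tolist())
hb=np.array([w(748,70,.064),w(766,182,.064)]); print('bar',hb.mean(0),np.linalg.norm(hb[0]-hb[1]),hb)
E
python3 est.py
```

```text
press 0.09902216862467586 [0.52090517 0.25856396] [[-0.9, 2.4], [0.4, -0.2], [-1.2, -2.0], [1.7, -0.2]]
tray 0.13133687851595954 [0.53785071 0.04346429] [[-2.3, 0.3], [-0.1, -4.1], [2.7, 2.7], [-0.3, 1.0]]
bar [ 0.56105224 -0.1279727 ] 0.09307356087715042 [[ 0.60704728 -0.12089254]
 [ 0.51505721 -0.13505286]]
```

```bash
cat > plan.py <<'E'
import sys
from h import *
def plan(start,tgt,n,g=None):
    # start/tgt: x,y,z,yaw ; uniform rows in tool axes
    p=np.array(start,float); out=[]
    for i in range(n):
        d=(np.array(tgt)-p)/(n-i); c,s=np.cos(p[3]),np.sin(p[3])
        r=np.round([(c*d[0]+s*d[1])/.03,(s*d[0]-c*d[1])/.03,-d[2]/.03,-d[3]/.08],2)
        a=r[:3]*.03; p=p+[c*a[0]+s*a[1],s*a[0]-c*a[1],-a[2],-r[3]*.08]
        out.append(r.tolist()+([g] if g is not None else []))
    print('max',np.abs(np.array(out)[:,:4]).max(),'end',p.round(4)); print(str(out).replace(' ','')); return p
def cur():
    s=bot.observe(); return [*s['position'],s['tool_rot'][2]]
E
python3 - <<'E'
from plan import *
p=plan(cur(),[.33,.25,.21,1.84],12,1)
p=plan(p,[.45,-.03,.20,.90],12,1)
p=plan(p,[.561,-.12,.18,.131],10,1)
E
```

```text
max 1.0 end [0.3299 0.25   0.21   1.8404]
[[-0.63,-0.77,-0.03,0.99,1],[-0.68,-0.72,-0.03,0.99,1],[-0.74,-0.66,-0.03,1.0,1],[-0.79,-0.6,-0.03,0.99,1],[-0.84,-0.54,-0.03,1.0,1],[-0.88,-0.47,-0.03,0.99,1],[-0.91,-0.4,-0.03,1.0,1],[-0.94,-0.32,-0.03,0.99,1],[-0.96,-0.25,-0.04,1.0,1],[-0.98,-0.17,-0.03,0.99,1],[-0.98,-0.09,-0.04,1.0,1],[-0.99,-0.02,-0.03,0.99,1]]
max 0.98 end [ 0.4498 -0.03    0.2001  0.9004]
[[-0.84,0.11,0.03,0.98,1],[-0.83,0.18,0.03,0.98,1],[-0.81,0.24,0.03,0.98,1],[-0.79,0.31,0.03,0.98,1],[-0.76,0.37,0.03,0.98,1],[-0.73,0.43,0.03,0.98,1],[-0.7,0.48,0.03,0.98,1],[-0.65,0.53,0.02,0.98,1],[-0.61,0.59,0.03,0.98,1],[-0.56,0.63,0.02,0.98,1],[-0.52,0.67,0.03,0.98,1],[-0.46,0.71,0.02,0.97,1]]
max 0.97 end [ 0.5609 -0.1199  0.18    0.1308]
[[-0.0,0.48,0.07,0.96,1],[0.03,0.48,0.07,0.96,1],[0.07,0.47,0.07,0.96,1],[0.1,0.46,0.07,0.96,1],[0.14,0.46,0.06,0.96,1],[0.17,0.44,0.07,0.96,1],[0.21,0.43,0.06,0.96,1],[0.24,0.41,0.07,0.97,1],[0.27,0.39,0.06,0.96,1],[0.3,0.37,0.07,0.97,1]]
```

>>> jog_arm --pt "-0.63 -0.77 -0.03 0.99 1" --pt "-0.68 -0.72 -0.03 0.99 1" --pt "-0.74 -0.66 -0.03 1.0 1" --pt "-0.79 -0.6 -0.03 0.99 1" --pt "-0.84 -0.54 -0.03 1.0 1" --pt "-0.88 -0.47 -0.03 0.99 1" --pt "-0.91 -0.4 -0.03 1.0 1" --pt "-0.94 -0.32 -0.03 0.99 1" --pt "-0.96 -0.25 -0.04 1.0 1" --pt "-0.98 -0.17 -0.03 0.99 1" --pt "-0.98 -0.09 -0.04 1.0 1" --pt "-0.99 -0.02 -0.03 0.99 1"

```text
clock: 1.35
position: [0.3302, 0.2491, 0.2105]
tool_rot: [3.142, -0.0, 1.837]
force: [0.1, -0.4, 0.4]
grip_width: 0.0856
finger_force: 0.0
```

>>> jog_arm --pt "-0.84 0.11 0.03 0.98 1" --pt "-0.83 0.18 0.03 0.98 1" --pt "-0.81 0.24 0.03 0.98 1" --pt "-0.79 0.31 0.03 0.98 1" --pt "-0.76 0.37 0.03 0.98 1" --pt "-0.73 0.43 0.03 0.98 1" --pt "-0.7 0.48 0.03 0.98 1" --pt "-0.65 0.53 0.02 0.98 1" --pt "-0.61 0.59 0.03 0.98 1" --pt "-0.56 0.63 0.02 0.98 1" --pt "-0.52 0.67 0.03 0.98 1" --pt "-0.46 0.71 0.02 0.97 1"

```text
clock: 2.55
position: [0.4501, -0.0308, 0.2004]
tool_rot: [-3.142, 0.0, 0.897]
force: [1.3, 0.0, -0.4]
grip_width: 0.0852
finger_force: 0.0
```

>>> jog_arm --pt "0 0.48 0.07 0.96 1" --pt "0.03 0.48 0.07 0.96 1" --pt "0.07 0.47 0.07 0.96 1" --pt "0.1 0.46 0.07 0.96 1" --pt "0.14 0.46 0.06 0.96 1" --pt "0.17 0.44 0.07 0.96 1" --pt "0.21 0.43 0.06 0.96 1" --pt "0.24 0.41 0.07 0.97 1" --pt "0.27 0.39 0.06 0.96 1" --pt "0.3 0.37 0.07 0.97 1"

```text
clock: 3.55
position: [0.5614, -0.1199, 0.1802]
tool_rot: [-3.142, 0.0, 0.128]
force: [-0.2, -0.7, -0.0]
grip_width: 0.0857
finger_force: 0.0
```

```bash
python3 - <<'E'
from h import *
grab('wrist','w1.png'); print(bot.observe()['qpos'])
E
```

```text
[-0.39593081  0.576317    0.74636944  1.78130558 -0.46462366  0.96801728
 -0.90819744]
```

View pics/w1.png

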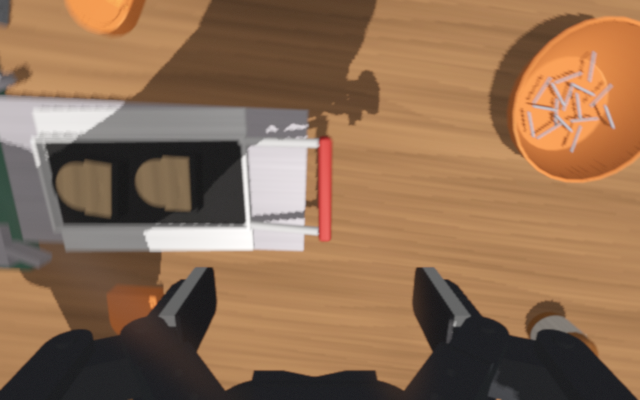

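```bash
python3 - <<'E'
from h import *
r=lambda u,v,z: ray('w1.png',(u,v),z)
a,b=r(325,137,.062),r(325,242,.062); print('bar',a,b,(a+b)/2,np.linalg.norm(a-b),'dir',np.arctan2((a-b)[1],(a-b)[0]))
a,b=r(309,110,.02),r(303,250,.02);print('shelf end',a,b,(a+b)/2,np.linalg.norm(a-b),np.arctan2((a-b)[1],(a-b)[0]))
a,b=r(0,96,.02),r(308,110,.02);print('shelf edge',a,b,np.arctan2((b-a)[0],-(b-a)[1]))
# tray wall tops
for p in [(247,140),(247,227),(33,110),(64,250)]: print(p,r(*p,.035))
E
```

```text
bar [ 0.61103065 -0.12363958  0.062     ] [ 0.51499126 -0.13690723  0.062     ] [ 0.56301095 -0.1302734   0.062     ] 0.0969515147043545 dir 0.13727900775662294
shelf end [ 0.63078728 -0.10675023  0.02      ] [ 0.48553975 -0.11822353  0.02      ] [ 0.55816351 -0.11248688  0.02      ] 0.14569997925874031 0.0788276501896854
shelf edge [0.60610824 0.18483268 0.02      ] [ 0.6306652  -0.10580091  0.02      ] 0.08429433504643154
(247, 140) [ 0.59676204 -0.05260971  0.035     ]
(247, 227) [ 0.51010008 -0.0586756   0.035     ]
(33, 110) [0.5987792  0.14339029 0.035     ]
(64, 250) [0.46065296 0.12737445 0.035     ]
```

```bash
python3 - <<'E'
from h import *
im=cv2.imread('pics/w1.png').astype(float); hsv=cv2.cvtColor(im.astype(np.uint8),cv2.COLOR_BGR2HSV)
red=((hsv[...,0]<6)|(hsv[...,0]>172))&(hsv[...,1]>150)&(hsv[...,2]>90); red[:,:300]=0; red[:,350:]=0; red[:120]=0; red[260:]=0
v,u=np.nonzero(red); print('red',u.min(),u.max(),v.min(),v.max())
for vv in (145,165,190,215,235): c=np.nonzero(red[vv])[0]; print(vv,c.min(),c.max(),end=' | ')
print()
sat=hsv[...,1].astype(int)
def edge_v(u,lo,hi):
    g=np.diff(cv2.GaussianBlur(sat.astype(np.float32),(1,3),0)[lo:hi,u]); k=np.abs(g).argmax(); return lo+k+.5,g[k]
print('top edge',[(u,*map(float,edge_v(u,88,125))) for u in range(10,305,30)])
print('bot edge',[(u,*map(float,edge_v(u,236,262))) for u in range(70,300,25)])
def edge_u(v,lo,hi):
    g=np.diff(sat[v,lo:hi]); k=np.abs(g).argmax(); return lo+k+.5
print('end',[(v,float(edge_u(v,290,318))) for v in (114,120,128,155,200,215,240,246)])
# edges tray wall end
gray=im.mean(2)
print('tray rear',[(v,float(235+np.abs(np.diff(gray[v,235:262])).argmax()+.5)) for v in range(145,225,10)])
E
```

```text
red 318 331 136 240
145 321 331 | 165 318 330 | 190 318 330 | 215 319 330 | 235 319 330 | 
top edge [(10, 94.5, -38.0), (40, 96.5, -33.0), (70, 97.5, -37.75), (100, 98.5, -36.75), (130, 100.5, -25.0), (160, 102.5, -26.5), (190, 103.5, -30.75), (220, 104.5, -31.0), (250, 106.5, -33.25), (280, 107.5, -34.5)]
bot edge [(70, 251.5, 22.5), (95, 251.5, 28.25), (120, 251.5, 33.25), (145, 251.5, 33.25), (170, 251.5, 34.25), (195, 250.5, 31.75), (220, 250.5, 35.5), (245, 250.5, 37.5), (270, 250.5, 34.5), (295, 250.5, 35.5)]
end [(114, 308.5), (120, 306.5), (128, 307.5), (155, 307.5), (200, 305.5), (215, 303.5), (240, 304.5), (246, 303.5)]
tray rear [(145, 238.5), (155, 241.5), (165, 240.5), (175, 241.5), (185, 242.5), (195, 243.5), (205, 243.5), (215, 244.5)]
```

```bash
python3 - <<'E'
from h import *
r=lambda u,v,z: ray('w1.png',(u,v),z)[:2]
def line(P):
    P=np.array(P); c=P.mean(0); d=np.linalg.svd(P-c)[2][0]; d*=np.sign(d[1]) if abs(d[1])>abs(d[0]) else np.sign(d[0]); return c,d
c,d=line([r(u,v+.5,.02) for u,v in [(10,94.5),(40,96.5),(70,97.5),(100,98.5),(130,100.5),(160,102.5),(190,103.5),(220,104.5),(250,106.5),(280,107.5)]]);print('edge+x',c,np.arctan2(-d[0],d[1]))
for z in(.02,.025): 
  c,d=line([r(u,v+.5,z) for u,v in [(70,251.5),(120,251.5),(170,251.5),(195,250.5),(245,250.5),(295,250.5)]]);print('edge-x',z,c,np.arctan2(-d[0],d[1]))
c,d=line([r(u+.5,v,.02) for v,u in [(114,308.5),(120,306.5),(128,307.5),(155,307.5),(200,305.5),(215,303.5),(240,304.5),(246,303.5)]]);print('end',c,np.arctan2(d[1],d[0]))
c,d=line([r(u+.5,v,.035) for v,u in [(155,241.5),(165,240.5),(175,241.5),(185,242.5),(195,243.5),(205,243.5),(215,244.5)]]);print('trayrear',c,np.arctan2(d[1],d[0]))
for z in (.042,.053,.064): print('bar edges',[r(x,y,z).round(4).tolist() for x,y in[(318.5,165),(319,235),(331,165),(331,235)]])
E
```

```text
edge+x [0.61843824 0.0485445 ] 0.0816053443060572
edge-x 0.02 [0.46709937 0.011231  ] 0.13407664272638908
edge-x 0.025 [0.46959988 0.00940669] 0.13407664272638936
end [ 0.56315102 -0.1123799 ] 0.08964869008556815
trayrear [ 0.55275504 -0.05180623] 0.12597586019837576
bar edges [[0.5831, -0.122], [0.5135, -0.1317], [0.5846, -0.1336], [0.515, -0.1436]]
bar edges [[0.5849, -0.1216], [0.5178, -0.131], [0.5864, -0.1328], [0.5192, -0.1424]]
bar edges [[0.5867, -0.1212], [0.522, -0.1303], [0.5881, -0.132], [0.5235, -0.1413]]
```

```bash
python3 - <<'E'
from plan import *
plan(cur(),[.563,-.1305,.036,.135],6,1)
E
```

```text
max 0.8 end [ 0.5631 -0.1305  0.0359  0.135 ]
[[-0.0,0.05,0.8,-0.03,1],[-0.0,0.05,0.8,-0.03,1],[-0.01,0.05,0.8,-0.02,1],[-0.0,0.05,0.8,-0.03,1],[-0.01,0.06,0.8,-0.02,1],[-0.0,0.05,0.8,-0.03,1]]
```

>>> jog_arm --pt "0 0.05 0.8 0 1" --pt "0 0.05 0.8 -0.02 1" --pt "0 0.05 0.8 -0.02 1" --pt "0 0.05 0.8 -0.02 1" --pt "0 0.06 0.8 -0.02 1" --pt "0 0.05 0.8 -0.02 1" --pt "0 0 0 0 0" --pt "0 0 0 0 0" --pt "0 0 0 0 0" --pt "0 0 0 0 0" --pt "0 0 0 0 0" --pt "0 0 0 0 0" --newtons 30

```text
clock: 4.8
position: [0.5625, -0.1288, 0.0368]
tool_rot: [3.142, -0.001, 0.139]
force: [0.6, -0.2, -0.4]
grip_width: 0.0004
finger_force: 0.0
```

```bash
python3 - <<'E'
from h import *
s=bot.observe(); print(s['grip_width'],s['finger_force'],s['clock'])
grab('wrist','w2.png')
E
```

```text
0.00035472936240332146 0.0 4.8
```

View pics/w2.png

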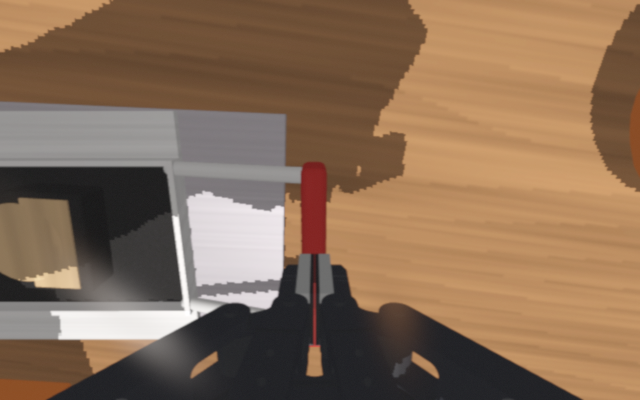

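```bash
python3 - <<'E'
from h import *
s=bot.observe();p=s['position'];print(p,s['tool_rot'],s['force'],s['moment'])
print('tcp px',proj('w2.png',p),'grasp',proj('w2.png',p+[0,0,.019]))
for z in(.042,.064,.03):print(z,proj('w2.png',[[.6110,-.1236,z],[.5150,-.1369,z]]).round(0).tolist())
# tcp when closed in side view
grab('side','side1.png'); print(proj('side1.png',p))
c=proj('side1.png',p)[0].astype(int); im=cv2.imread('pics/side1.png')[c[1]-50:c[1]+25,c[0]-50:c[0]+50]
cv2.imwrite('pics/side1c.png',cv2.resize(im,None,fx=8,fy=8,interpolation=cv2.INTER_CUBIC))
E
```

```text
[ 0.56241935 -0.1288089   0.03669898] [ 3.14154714e+00 -4.13148082e-04  1.38948552e-01] [ 0.80653036  0.32776939 -0.04854682] [ 0.00735373 -0.013187    0.0136763 ]
tcp px [[312.85401698 243.69014805]] grasp [[312.71552821 258.24597237]]
0.042 [[316.0, 158.0], [315.0, 323.0]]
0.064 [[316.0, 166.0], [315.0, 348.0]]
0.03 [[316.0, 155.0], [315.0, 311.0]]
[[302.42144968 207.83461867]]
```

View pics/side1c.png

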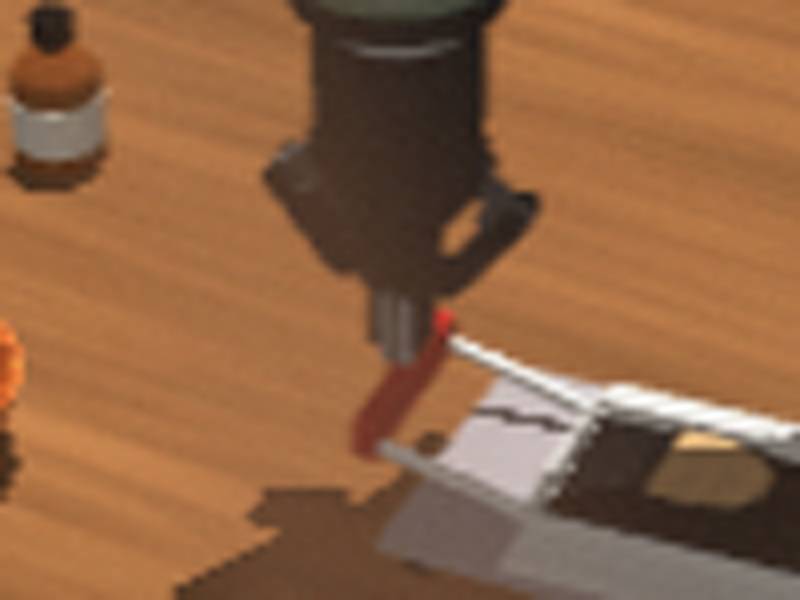

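>>> jog_arm --pt "0 0 0 0 0.7" --pt "0 0 0 0 0.7" --pt "0 0 0 0 0.7" --pt "0 0.03 0 -0.05 0.7" --pt "0 0.03 0 0 0.7" --pt "0 0 0.3 0 0.7" --pt "0 0 0.3 0 0.7" --pt "0 0 0.1 0 0.7" --pt "0 0 0 0 0.7"

```text
clock: 5.8
position: [0.562, -0.1307, 0.0146]
tool_rot: [-3.141, 0.001, 0.143]
force: [-0.4, -0.6, 0.5]
grip_width: 0.0598
finger_force: 0.0
```

```bash
python3 - <<'E'
from h import *
s=bot.observe();p=s['position'];print(p,s['force'],s['grip_width'])
a=grab('side','side2.png')['pixels']; b=grab('wrist','w3.png')['pixels']
c=proj('side2.png',p)[0].astype(int); im=a[c[1]-50:c[1]+25,c[0]-50:c[0]+50,::-1]
im=cv2.resize(im,(533,400),interpolation=cv2.INTER_CUBIC); w=cv2.resize(b[100:400,200:440,::-1],(267,400))
cv2.imwrite('pics/m3.png',np.hstack([im,w])); print(c)
E
```

```text
[ 0.56203529 -0.13070499  0.01460538] [-0.42856266 -0.58308868  0.47060481] 0.05984291683368972
[302 212]
```

View pics/m3.png

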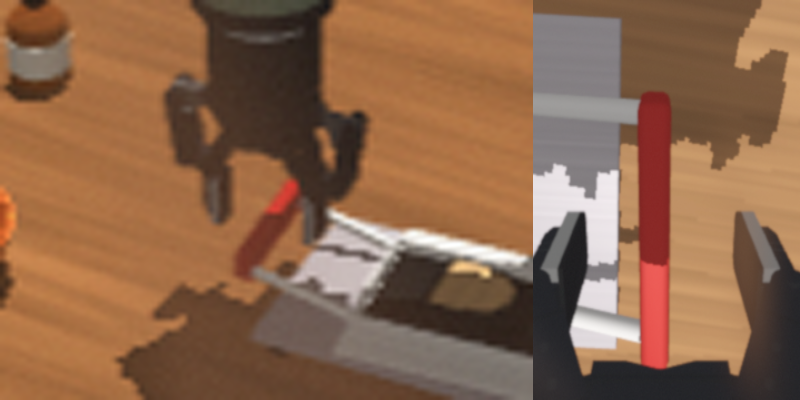

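>>> jog_arm --pt "0 0 0.15 0 0.7" --pt "0 0 0.13 0 0.7" --pt "0 0 0 0 0" --pt "0 0 0 0 0" --pt "0 0 0 0 0" --pt "0 0 0 0 0" --pt "0 0 0 0 0" --pt "0 0 0 0 0" --newtons 30

```text
clock: 6.7
position: [0.5626, -0.1305, 0.0072]
tool_rot: [-3.141, -0.0, 0.143]
force: [-2.5, 3.0, 4.9]
grip_width: 0.0114
finger_force: 32.0
```

```bash
cat > sub.py <<'E'
from h import *
def edges(f,a,b,n=25,half=5,ch=None):
    """strongest edge perpendicular to segment a-b (px); robust line fit -> two end points"""
    im=cv2.imread('pics/'+f).astype(np.float32); im=cv2.GaussianBlur(im,(0,0),.7)
    a,b=np.array(a,float),np.array(b,float); d=(b-a)/np.linalg.norm(b-a); nrm=np.array([-d[1],d[0]])
    off=np.arange(-half,half+.01,.25); P=[]
    for s in np.linspace(0,1,n):
        q=a+(b-a)*s; pts=(q+off[:,None]*nrm).astype(np.float32)
        v=cv2.remap(im,pts[:,0],pts[:,1],cv2.INTER_LINEAR)[:,0]
        g=np.linalg.norm(np.gradient(v,axis=0),axis=1); w=g**3; P.append(q+nrm*(w*off).sum()/w.sum())
    P=np.array(P,np.float32); vx,vy,x,y=cv2.fitLine(P,cv2.DIST_HUBER,0,.01,.01).ravel()
    dd=np.array([vx,vy]);c=np.array([x,y]); r=(P-c)@np.array([-vy,vx])
    return c+dd*((a-c)@dd),c+dd*((b-c)@dd),np.abs(r).mean()
def wl(f,a,b,z,name,**k):
    p,q,r=edges(f,a,b,**k); A,B=ray(f,p,z)[:2],ray(f,q,z)[:2]; d=(A-B) if A[1]>B[1] else B-A
    print(name,'px',p.round(1),q.round(1),'r',round(float(r),2),'yaw %.4f'%np.arctan2(-d[0],d[1]),'x@y=.1,.2,.3',[(round(float(A[0]+(B-A)[0]*(y-A[1])/(B-A)[1]),4)) for y in(.1,.2,.3)])
E
cat > t.py <<'E'
from sub import *
import sys
f=sys.argv[1]
c=lambda u,v:(u/3.333+110,v/3.333+170)
wl(f,c(365,234),c(130,257),.0375,'-x strip inner')
wl(f,c(290,113),c(205,122),.0375,'+x strip inner')
wl(f,c(325,65),c(210,76),.0375,'+x strip outer',half=3)
wl(f,c(372,286),c(135,310),.0375,'-x strip outer',half=3)
wl(f,c(385,296),c(240,311),.02,'bed -x edge',half=4)
wl(f,c(360,43),c(60,72),.02,'bed +x edge',half=3)
wl(f,c(715,49),c(390,84),.02,'shelf+x',half=3)
wl(f,c(735,219),c(690,223),.02,'shelf-x',half=3)
E
python3 t.py top0.png
```

```text
-x strip inner px [219.4 239.1] [148.9 246.2] r 0.06 yaw 0.0960 x@y=.1,.2,.3 [0.4861, 0.4764, 0.4668]
+x strip inner px [197.1 204.4] [171.5 207. ] r 0.31 yaw 0.0957 x@y=.1,.2,.3 [0.589, 0.5794, 0.5698]
+x strip outer px [207.3 187.6] [172.8 190.9] r 0.35 yaw 0.0912 x@y=.1,.2,.3 [0.6327, 0.6236, 0.6144]
-x strip outer px [221.5 255.1] [150.4 262.3] r 0.06 yaw 0.0960 x@y=.1,.2,.3 [0.441, 0.4314, 0.4217]
bed -x edge px [225.2 256.2] [181.8 261.7] r 0.42 yaw 0.1228 x@y=.1,.2,.3 [0.4388, 0.4264, 0.4141]
bed +x edge px [218.1 183.7] [128.  191.3] r 0.71 yaw 0.0788 x@y=.1,.2,.3 [0.6414, 0.6335, 0.6256]
shelf+x px [324.5 184.2] [226.9 194.6] r 0.15 yaw 0.1016 x@y=.1,.2,.3 [0.6101, 0.5999, 0.5897]
shelf-x px [330.6 236.1] [317.1 237.4] r 0.03 yaw 0.0964 x@y=.1,.2,.3 [0.4631, 0.4534, 0.4437]
```

>>> jog_arm --pt "-0.03 0 0 0.2 0" --pt "-0.04 0 0 0.2 0" --pt "-0.03 0 0 0.19 0" --pt "0 0 0 0 0"

```text
clock: 7.1
position: [0.5593, -0.1313, 0.0071]
tool_rot: [3.141, 0.0, 0.094]
force: [-2.2, 1.8, 7.7]
grip_width: 0.0116
finger_force: 32.3
```

```bash
cat > t2.py <<'E'
from sub import *
import sys
f=sys.argv[1]; s=bot.observe();print(s['position'],s['tool_rot'],s['force'],s['moment'],s['grip_width'])
grab('top',f)
im=cv2.imread('pics/'+f)[170:280,110:350]
cv2.imwrite('pics/c'+f,cv2.resize(im,None,fx=3.33,fy=3.33,interpolation=cv2.INTER_CUBIC))
E
python3 t2.py top1.png; python3 t.py top1.png
```

```text
[ 0.55929437 -0.13133146  0.00714247] [3.14125314e+00 1.82877874e-04 9.44622412e-02] [-2.245004    1.79902288  7.72316893] [0.24947658 0.45709744 0.29934663] 0.011594008299661037
-x strip inner px [219.4 239.1] [148.9 246.2] r 0.06 yaw 0.0960 x@y=.1,.2,.3 [0.4861, 0.4765, 0.4668]
+x strip inner px [197.1 204.5] [171.5 207. ] r 0.31 yaw 0.0948 x@y=.1,.2,.3 [0.5888, 0.5793, 0.5698]
+x strip outer px [207.3 187.6] [172.8 190.9] r 0.36 yaw 0.0910 x@y=.1,.2,.3 [0.6327, 0.6236, 0.6144]
-x strip outer px [221.5 255.1] [150.4 262.3] r 0.06 yaw 0.0975 x@y=.1,.2,.3 [0.4412, 0.4314, 0.4216]
bed -x edge px [225.2 256.4] [181.8 261.5] r 0.4 yaw 0.1119 x@y=.1,.2,.3 [0.4372, 0.4259, 0.4147]
bed +x edge px [218.1 183.7] [128.  191.3] r 0.7 yaw 0.0791 x@y=.1,.2,.3 [0.6415, 0.6335, 0.6256]
shelf+x px [324.5 184.1] [226.9 194. ] r 0.25 yaw 0.0969 x@y=.1,.2,.3 [0.6114, 0.6016, 0.5919]
shelf-x px [330.5 235.1] [317.  236.1] r 0.51 yaw 0.0705 x@y=.1,.2,.3 [0.4712, 0.4642, 0.4571]
```

View pics/ctop1.png

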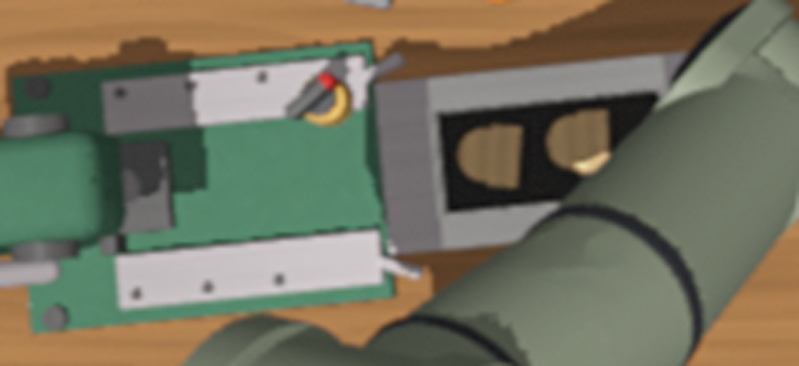

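```bash
python3 - <<'E'
from sub import *
f='top1.png'; c=lambda u,v:(u/3.333+110,v/3.333+170)
wl(f,c(450,114),c(630,97),.035,'recess +x',half=3)
wl(f,c(455,211),c(550,201),.035,'recess -x',half=3)
wl(f,c(440,79),c(650,58),.025,'flange +x',half=3)
wl(f,c(450,251),c(510,244),.025,'flange -x',half=3)
for a,b in [((439,120),(446,205))]:
  p,q,r=edges(f,c(*a),c(*b),half=3);print('recess front',ray(f,p,.035)[:2],ray(f,q,.035)[:2])
p,q,r=edges(f,c(428,90),c(440,240),half=3);print('front',ray(f,p,.025)[:2],ray(f,q,.025)[:2],r)
E
```

```text
recess +x px [244.9 203.3] [298.9 197.8] r 0.16 yaw 0.0967 x@y=.1,.2,.3 [0.5789, 0.5692, 0.5595]
recess -x px [246.5 233.2] [275.  230.2] r 0.06 yaw 0.0994 x@y=.1,.2,.3 [0.4951, 0.4851, 0.4751]
flange +x px [241.9 192.5] [304.9 186.1] r 0.03 yaw 0.0968 x@y=.1,.2,.3 [0.611, 0.6012, 0.5915]
flange -x px [244.9 244.5] [263.  242.6] r 0.04 yaw 0.1006 x@y=.1,.2,.3 [0.4638, 0.4537, 0.4436]
recess front [0.56841117 0.13921757] [0.49720068 0.13238484]
front [0.59481963 0.14449734] [0.46820527 0.1333252 ] 0.9332901
```

>>> jog_arm --pt "0 -0.1 -0.02 -0.03 0" --pt "0 -0.25 0 0 0" --pt "0 -0.35 0 0 0" --pt "0 -0.4 0 0 0" --pt "0 -0.4 0 0 0" --pt "0 -0.4 0 0 0" --pt "0 -0.3 0 0 0" --pt "0 -0.15 0 0 0"

```text
clock: 7.95
position: [0.5526, -0.0595, 0.0076]
tool_rot: [-3.141, 0.0, 0.099]
force: [0.3, -3.2, -3.8]
grip_width: 0.0114
finger_force: 30.8
```

>>> jog_arm --pt "0 -0.15 0 0 0" --pt "0 -0.3 0 0 0" --pt "0 -0.4 0 0 0" --pt "0 -0.5 0 0 0" --pt "0 -0.5 0 0 0" --pt "0 -0.5 0 0 0" --pt "0 -0.5 0 0 0" --pt "0 -0.5 0 0 0" --pt "0 -0.5 0 0 0" --pt "0 -0.4 0 0 0" --pt "0 -0.3 0 0 0" --pt "0 -0.2 0 0 0"

```text
clock: 9.15
position: [0.5386, 0.0818, 0.0076]
tool_rot: [3.142, 0.0, 0.098]
force: [0.5, -2.6, -3.5]
grip_width: 0.011
finger_force: 30.8
```

>>> jog_arm --pt "0 -0.2 0 0 0" --pt "0 -0.3 0 0 0" --pt "0 -0.3 0 0 0" --pt "0 -0.25 0 0 0" --pt "0 -0.15 0 0 0" --pt "0 -0.1 0 0 0" --pt "0 -0.07 0 0 0" --pt "0 -0.07 0 0 0" --pt "0 -0.07 0 0 0" --pt "0 0 0 0 0"

```text
clock: 10.15
position: [0.5342, 0.1263, 0.0076]
tool_rot: [-3.141, 0.0, 0.098]
force: [0.5, 0.6, -3.8]
grip_width: 0.0119
finger_force: 30.8
```

>>> jog_arm --pt "0 -0.05 0 0 0" --pt "0 -0.05 0 0 0" --pt "0 -0.05 0 0 0" --pt "0 -0.05 0 0 0" --pt "0 -0.05 0 0 0" --pt "0 0 0 0 0"

```text
clock: 10.75
position: [0.5335, 0.1338, 0.0076]
tool_rot: [-3.141, 0.0, 0.098]
force: [0.1, -1.3, -4.5]
grip_width: 0.0113
finger_force: 30.8
```

>>> jog_arm --pt "0 -0.05 0 0 0" --pt "0 -0.05 0 0 0" --pt "0 -0.04 0 0 0" --pt "0 0 0 0 0"

```text
clock: 11.15
position: [0.5334, 0.1338, 0.0077]
tool_rot: [3.137, -0.0, 0.095]
force: [0.0, -21.8, -0.1]
grip_width: 0.011
finger_force: 31.3
```

>>> jog_arm --pt "0 0.06 0 0 0" --pt "0 0.06 0 0 0" --pt "0 0 0 0 0.6" --pt "0 0 0 0 0.6" --pt "0 0 0 0 0.6" --pt "0 0 -0.4 0 0.6" --pt "0 0 -0.8 0 0.8" --pt "0 0 -1 0 1" --pt "0 0 -1 0 1" --pt "0 0 -1 0 1" --pt "0 0 -0.8 0 1" --pt "0 0 0 0 1"

```text
clock: 12.35
position: [0.5348, 0.1343, 0.1611]
tool_rot: [-3.14, -0.004, 0.098]
force: [0.4, -0.9, -0.1]
grip_width: 0.0855
finger_force: 0.0
```

```bash
python3 - <<'E'
from h import *
s=bot.observe();print(s['position'],s['qpos'])
w=grab('wrist','w4.png')['pixels']; grab('top','top2.png')
P=np.array([.5277,.2])
c,sn=np.cos(.096),np.sin(.096); o=np.array([.5227,.2562])
f=lambda x,y,z:[o[0]+c*x-sn*y,o[1]+sn*x+c*y,z]
print('boss',f(.06,-.035,.07),proj('w4.png',f(.06,-.035,.07)),'wing',proj('w4.png',f(.06,-.035,.118)),'strip ends',proj('w4.png',[f(.085,-.065,.0375),f(-.085,-.065,.0375)]))
E
```

```text
[0.53481214 0.13433868 0.1610904 ] [-0.90662261  0.58336647  0.80535083  1.86696195 -0.52748995  0.91275919
 -1.32406095]
boss [np.float64(0.5857785736890696), np.float64(0.2271123128909735), 0.07] [[200.18484375 126.0673507 ]] wing [[175.54369587 130.00862453]] strip ends [[245.51525994  93.62531823]
 [255.26451515 275.37558973]]
```

View pics/w4.png

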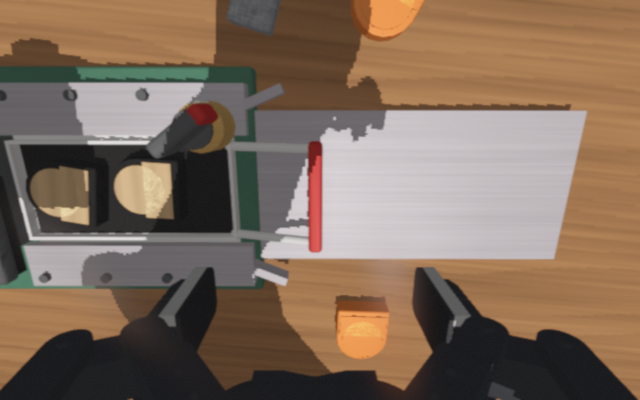

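```bash
python3 - <<'E'
from plan import *
plan(cur(),[.585,.225,.16,-.784],12,1)
E
```

```text
max 0.92 end [ 0.5851  0.225   0.1601 -0.7841]
[[0.17,-0.24,-0.0,0.92,1],[0.15,-0.25,-0.01,0.92,1],[0.13,-0.26,-0.0,0.92,1],[0.11,-0.27,-0.01,0.92,1],[0.09,-0.27,-0.0,0.92,1],[0.07,-0.28,-0.01,0.92,1],[0.05,-0.28,-0.0,0.92,1],[0.03,-0.29,-0.01,0.92,1],[0.01,-0.29,-0.0,0.92,1],[-0.01,-0.29,-0.01,0.92,1],[-0.04,-0.29,-0.0,0.91,1],[-0.05,-0.28,-0.01,0.92,1]]
```

>>> jog_arm --pt "0.17 -0.24 0 0.92 1" --pt "0.15 -0.25 0 0.92 1" --pt "0.13 -0.26 0 0.92 1" --pt "0.11 -0.27 0 0.92 1" --pt "0.09 -0.27 0 0.92 1" --pt "0.07 -0.28 0 0.92 1" --pt "0.05 -0.28 0 0.92 1" --pt "0.03 -0.29 0 0.92 1" --pt "0.01 -0.29 0 0.92 1" --pt "-0.01 -0.29 0 0.92 1" --pt "-0.04 -0.29 0 0.91 1" --pt "-0.05 -0.28 0 0.92 1"

```text
clock: 13.65
position: [0.5848, 0.2248, 0.1567]
tool_rot: [3.14, 0.0, -0.788]
force: [0.2, -0.2, 0.4]
grip_width: 0.0854
finger_force: 0.0
```

```bash
python3 - <<'E'
from h import *
s=bot.observe();print(s['position'],s['tool_rot'],s['qpos'])
w=grab('wrist','w5.png')['pixels']; h=cv2.cvtColor(w,cv2.COLOR_RGB2HSV)
print(proj('w5.png',[[.5858,.2271,.07],[.5858,.2271,.118]]))
red=((h[...,0]<6)|(h[...,0]>172))&(h[...,1]>150)&(h[...,2]>60)
n,l,st,ce=cv2.connectedComponentsWithStats(red.astype(np.uint8))
for i in range(1,n):
    if st[i,4]>40: print('red',st[i],ce[i])
br=(h[...,0]>15)&(h[...,0]<28)&(h[...,1]>100)
n,l,st,ce=cv2.connectedComponentsWithStats(br.astype(np.uint8))
for i in range(1,n):
    if st[i,4]>80: print('brass',st[i],ce[i])
E
```

```text
[0.58481163 0.22475088 0.15669939] [ 3.14014767e+00  4.41697133e-04 -7.87635275e-01] [-1.04741159  0.81026739  1.00239006  1.6681078  -0.75448625  1.09949648
 -2.17784996]
[[310.43810841 203.6577499 ]
 [309.77661683 223.41582869]]
red [ 389  125   91   80 1347] [434.71566444 164.97921307]
red [302 184  17  21 306] [309.97712418 194.38235294]
brass [294 175  41  47 569] [317.53427065 189.69595782]
brass [571 208  24  17 168] [581.9047619 215.2797619]
brass [560 219  19  20 219] [567.67123288 228.3196347 ]
```

View pics/w5.png

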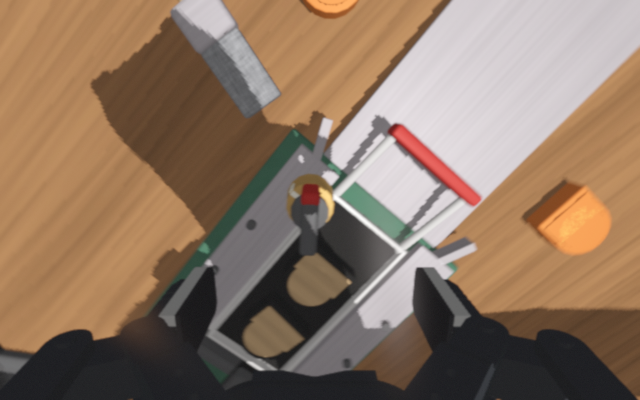

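```bash
python3 - <<'E'
from h import *
w=cv2.imread('pics/w5.png'); h=cv2.cvtColor(w,cv2.COLOR_BGR2HSV)
br=((h[...,0]>12)&(h[...,0]<32)&(h[...,1]>70)).astype(np.uint8); br[:170]=0;br[235:]=0;br[:,:280]=0;br[:,345:]=0
for v in range(172,236,4): 
    c=np.nonzero(br[v])[0]; print(v,''.join('#' if x in c else '.' for x in range(282,344)), ''.join('R' if ((h[v,x,0]<7 or h[v,x,0]>172) and h[v,x,1]>140) else ('g' if h[v,x,1]<60 and h[v,x,2]<110 else '.') for x in range(290,332)))
for v in range(236,264,4): print(v,w[v,294:326].mean(1).astype(int).tolist())
E
```

```text
172 .............................................................. ..........................................
176 ..................####################........................ ..........................................
180 ............###############################................... ..........................................
184 .............#########.............############............... ................RRRRRR....................
188 ............########.................##############........... .............RRRRRRRRRRRRRRR..............
192 ...............#####.................#############............ ............RRRRRRRRRRRRRRRR..............
196 ......####............................############............ .........g.RRRRRRRRRRRRRRRRRR.............
200 .....########.............................#########........... .....ggggg.RRRRRRRRRRRRRRRRRR.............
204 .....######.................................##########........ ...gggggggg..RR.......RRRRRR..............
208 .....#####....................................#######......... ..ggggggggggggggggggggggggggg.............

[... 921 characters left out ...]
 34, 42]
244 [29, 29, 28, 32, 34, 43, 50, 56, 58, 59, 61, 60, 61, 61, 61, 61, 62, 59, 60, 59, 57, 53, 46, 38, 29, 28, 27, 27, 25, 27, 26, 27]
248 [30, 29, 32, 31, 38, 45, 54, 58, 61, 60, 61, 60, 61, 61, 61, 61, 59, 61, 62, 59, 57, 53, 46, 37, 29, 30, 28, 27, 28, 25, 26, 26]
252 [29, 27, 27, 28, 33, 43, 50, 56, 61, 61, 61, 61, 60, 61, 60, 62, 61, 60, 60, 59, 59, 59, 56, 50, 39, 34, 29, 30, 28, 30, 30, 28]
256 [27, 25, 25, 24, 26, 27, 30, 33, 45, 61, 80, 92, 97, 99, 98, 98, 97, 99, 101, 104, 104, 106, 105, 104, 100, 93, 82, 66, 53, 40, 32, 29]
260 [26, 25, 29, 32, 41, 59, 77, 91, 97, 100, 101, 102, 103, 104, 105, 105, 105, 105, 106, 106, 106, 107, 108, 107, 108, 106, 106, 105, 102, 97, 90, 77]
```

>>> jog_arm --pt "0 0 0 -0.5 1" --pt "0 0 0 -1 1" --pt "0 0 0 -1 1" --pt "0 0 0 -1 1" --pt "0 0 0 -1 1" --pt "0 0 0 -1 1" --pt "0 0 0 -1 1" --pt "0 0 0 -1 1" --pt "0 0 0 -1 1" --pt "0 0 0 -1 1" --pt "0 0 0 -1 1" --pt "0 0 0 -1 1"

```text
clock: 14.9
position: [0.5846, 0.2242, 0.1569]
tool_rot: [3.141, 0.001, 0.14]
force: [0.4, 0.1, 0.5]
grip_width: 0.0852
finger_force: 0.0
```

>>> jog_arm --pt "0 0 0 -1 1" --pt "0 0 0 -1 1" --pt "0 0 0 -1 1" --pt "0 0 0 -1 1" --pt "0 0 0 -1 1" --pt "0 0 0 -1 1" --pt "0 0 0 -1 1" --pt "0 0 0 -1 1" --pt "0 0 0 -1 1" --pt "0 0 0 -1 1" --pt "0 0 0 -1 1" --pt "0 0 0 -1 1"

```text
clock: 16.1
position: [0.5846, 0.2242, 0.1569]
tool_rot: [-3.141, 0.001, 1.1]
force: [-0.8, 0.3, 0.4]
grip_width: 0.0856
finger_force: 0.0
```

>>> jog_arm --pt "0 0 0 -1 0.5" --pt "0 0 0 -1 0.5" --pt "0 0 0 -1 0.5" --pt "0 0 0 -1 0.5" --pt "0 0 0 -1 0.5" --pt "0 0 0 -1 0.5" --pt "0 0 0 -1 0.5" --pt "0 0 0 -1 0.5" --pt "0 0 0 -1 0.5" --pt "0 0 0 -1 0.5" --pt "0 0 0 -1 0.5" --pt "0 0 0 -1 0.5"

```text
clock: 17.3
position: [0.5846, 0.2242, 0.157]
tool_rot: [-3.14, 0.0, 2.06]
force: [0.5, -0.5, -0.1]
grip_width: 0.0424
finger_force: 0.0
```

```bash
python3 - <<'E'
from plan import *
s=bot.observe();print(s['position'],s['tool_rot'],s['qpos'],s['grip_width'],s['clock'])
plan(cur(),[.5858,.2271,.157,2.31],4,.5)
E
```

```text
[0.58463689 0.224196   0.15696298] [-3.14046858e+00  4.63213504e-05  2.06046772e+00] [-0.63368926  0.58381539  0.259604    1.64776807 -0.17671698  0.93422631
  0.17998196] 0.04241447430021558 17.3
max 0.78 end [0.5859 0.2272 0.157  2.3101]
[[0.02,0.02,-0.0,-0.78,0.5],[0.01,0.02,-0.0,-0.78,0.5],[0.02,0.02,-0.0,-0.78,0.5],[0.01,0.03,-0.0,-0.78,0.5]]
```

>>> jog_arm --pt "0.02 0.02 0 -0.78 0.5" --pt "0.01 0.02 0 -0.78 0.5" --pt "0.02 0.02 0 -0.78 0.5" --pt "0.01 0.03 0 -0.78 0.5" --pt "0 0 0 0 0.5"

```text
clock: 17.8
position: [0.586, 0.2273, 0.157]
tool_rot: [-3.141, -0.0, 2.308]
force: [0.6, -0.2, 0.1]
grip_width: 0.0429
finger_force: 0.0
```

```bash
python3 - <<'E'
from h import *
s=bot.observe();p=s['position'];print(p,s['tool_rot'],s['qpos'].round(2),s['grip_width'])
w=grab('wrist','w6.png')['pixels'][:,:,::-1].copy(); h=cv2.cvtColor(w,cv2.COLOR_BGR2HSV)
print(proj('w6.png',[[.5858,.2271,.07],[.5858,.2271,.118],p]))
for v in range(172,262,4):
    print(v,''.join('R' if ((h[v,x,0]<7 or h[v,x,0]>172) and h[v,x,1]>140) else ('b' if 12<h[v,x,0]<32 and h[v,x,1]>90 else ('g' if h[v,x,1]<60 and h[v,x,2]<110 else '.')) for x in range(280,350)))
E
```

```text
[0.58602166 0.22728564 0.1570367 ] [-3.14073443e+00 -3.60301162e-04  2.30765166e+00] [-0.59  0.58  0.19  1.64 -0.13  0.94  0.39] 0.0428612574010838
[[314.51097848 201.19042598]
 [314.53354633 220.41874648]
 [315.07347788 242.95230862]]
172 gggggggggggggggggggbbbbbbbbbbbbbbbbbbbbbbbbbbbbbb.....................
176 ..gggggggggggggbbbbbbbbbbbbbbbbbbbbbbbbbbbbbbbbbbbbb..................
180 .......ggggggbbbbbbbbbbbbbb.gggggggggggggg.bbbbbbbbbbbb...............
184 .............bbbbbbbbbbbbbbggggggggggggggggbbbbbbbbbbbbb..............
188 ...g.........bbbbbbbbbbbbggggggggggggggggggg.bbbbbbbbbbbbb............
192 .g..........bbbbbbbbggggggggggggggggggggggggggggg.bbbbbbb.............
196 ............bbbbbbggggggggggggggggggggggggggggggggg.bbbbbb............
200 .......gg..bbbbb.gggggggggggggggggggggggggggggggggggg.bbbb............
204 .....g....g.bbbbggggggggggggggggggggggggggggggggggggg.bbbb............
208 ......gggg....bbggggggggggggggggggggggggggggggggggggg.bb.............g
212 ..................gggggggggggggggggggggggggggggggggg.............gg...
216 ...................gggggggggggggggg
[... 160 characters left out ...]
...........g.........g.bb
228 ....................bbbb.ggggggggggggggggggg........gg.........g.bbbbb
232 ................bbbbbbb..ggggggggggggggggggg.....gg.........gbbbbbbbbb
236 ..............bbbbbbbb...gggggggggggggggggg...ggg........gbbbbbbbbbbbb
240 ...........bbbbbbbbbb......RRRRRRRRRRRRRRRRR.bbbbbbbbbbbbbbbbbbbbbbbbb
244 .......bbbbbbbbbbbbb.......RRRRRRRRRRRRRRRRR.bbbbbbbbbbbbbbbbbbbbbbbbb
248 ....bbbbbbbbbbbbbbb...........RRRRRRRRRRR..bbbbbbbbbbbbbbbbbbbbbbbbbbb
252 .bbbbbbbbbbbbbbbbbb..........bbbbbbbbbbbbbbbbbbbbbbbbbbbbbbbbbbbbbbbbb
256 bbbbbbbbbbbbbbbbbbb.........bbbbbbbbbbbbbbbbbbbbbbbbbbbbbbbbbbbbbbbbbb
260 bbbbbbbbbbbbbbbbbbbbbbbbbbbbbbbbbbbbbbbbbbbbbbbbbbbbbbbbbbbbbbbbbggggg
```

>>> jog_arm --pt "0 0 0.3 0 0.5" --pt "0 0 0.6 0 0.5" --pt "0 0 0.7 0 0.5" --pt "0 0 0.6 0 0.5" --pt "0 0 0.5 0 0.5" --pt "0 0 0.4 0 0.5" --pt "0 0 0.3 0 0.5" --pt "0 0 0.2 0 0.5" --pt "0 0 0 0 0.5" --newtons 20

```text
clock: 18.75
position: [0.5862, 0.2275, 0.049]
tool_rot: [-3.141, -0.0, 2.305]
force: [0.2, -0.3, 1.6]
grip_width: 0.0423
finger_force: 0.0
```

```bash
python3 - <<'E'
from h import *
s=bot.observe();p=s['position'];print(p,s['tool_rot'],s['qpos'].round(2),s['force'],s['moment'],s['grip_width'])
d=grab('wrist','w7.png'); h=cv2.cvtColor(d['pixels'],cv2.COLOR_RGB2HSV)
z=lambda q:proj('w7.png',q).round(0).tolist()
print(z([[.586,.2273,.118],[.586,.2273,.07],p]))
for v in range(180,340,7):
    print(v,''.join('R' if ((h[v,x,0]<7 or h[v,x,0]>172) and h[v,x,1]>140) else ('b' if 12<h[v,x,0]<32 and h[v,x,1]>90 else (str(min(9,h[v,x,2]//25)))) for x in range(224,404,2)))
E
```

```text
[0.58621247 0.22749559 0.04903158] [-3.14090640e+00 -1.49159722e-04  2.30505521e+00] [-0.57  0.72  0.16  1.71 -0.16  0.73  0.4 ] [ 0.19904315 -0.28644054  1.5557407 ] [-0.00959524 -0.00179192  0.00304225] 0.04233919193594977
[[315.0, 316.0], [315.0, 259.0], [315.0, 243.0]]
180 111111111111111111111111111111111111111111111255666666664455555568888888888888888888888886
187 665311111111111111111111111111111111111111145566666665455555555555555567568888888888888864
194 655555653111111111111111111111111111111135566666665455555555555555555555555555566578865688
201 346666555556531111111111111111111111125555bbbbbbbb5555555555555555555555555555555555555555
208 333333466665555566421111111111111bbbbbbbbbbbbbbbbbbbbbbbb555555555555555555555555555555555
215 333333333334566665555664211111bbbbbbbbbbbbbbbbbbbbbbbbbbbbbb555555555555555555555555555555
222 33333333333333334566665555665bbbbbbbbbbbbbbbbbbbbbbbbbbbbbbbbb5555555555555555555555555433
229 5555443333333333333333566665bbbbbbbbbbbb32222222223bbbbbbbbbbbb555555555555555555555433333
236 5555555554433333333346666665bbbbbbbbbb32222222222222bbbbbbbbbb
[... 658 characters left out ...]
22223333333bbb111112234444443222222
292 1111124444444211111111245555555bbb32222222222222222222223333333bbbbb3111112222444444422222
299 1111111134554111111111355556bbbbbbbb4322222222222222244bbbbbbbbbbbbb3111112222455432222222
306 1111111111333211111115766bbbbbbbbbbb432222222222222224bbbbbbbbbbbbbbb311112222333222222222
313 1111111111111111111157bbbbbbbbbbbbb453222222222222223bbbbbbbbbbbbbbbbb21112222222222222222
320 1111111111111111111bbbbbbbbbbbbbbb5554222222222222223bbbbbbbbbbbbbbb4332111222222222222222
327 1111111111111111113bbbbbbbbbbbbbbb5554222222222222223bbbbbbbbbbbbbb43443212222222222222222
334 111111111111111112bbbbbbbbbbbbbbbbbbbb222222222222223bbbbbbbbbbbbbb65644321222222222222222
```

>>> jog_arm --pt "0 0 0.1 0 0.2" --pt "0 0 0 0 0.2" --pt "0 0 0 0 0.2" --pt "0 0 0 0 0.2" --pt "0 0 0 -0.5 0.2" --pt "0 0 0 -1 0.2" --pt "0 0 0 -1 0.2" --pt "0 0 0 -1 0.2" --pt "0 0 0 -1 0.2" --pt "0 0 0 -1 0.2" --pt "0 0 0 -1 0.2" --pt "0 0 0 -0.5 0.2"

```text
clock: 20.0
position: [0.5872, 0.2284, 0.0477]
tool_rot: [3.14, 0.002, 2.868]
force: [-0.1, 2.7, 7.7]
grip_width: 0.0284
finger_force: 19.4
```

```bash
cat > wing.py <<'E'
from h import *
import sys
def shot(f):
    s=bot.observe();p=s['position'];print(p.round(4),s['tool_rot'].round(3),s['qpos'].round(2),s['force'].round(1),s['moment'].round(3),round(s['grip_width'],4),s['finger_force'],s['clock'])
    d=grab('wrist',f); h=cv2.cvtColor(d['pixels'],cv2.COLOR_RGB2HSV)
    for v in range(198,350,6):
        print(v,''.join('R' if ((h[v,x,0]<7 or h[v,x,0]>172) and h[v,x,1]>140) else ('b' if 12<h[v,x,0]<32 and h[v,x,1]>90 else (str(min(9,h[v,x,2]//25)))) for x in range(254,374,2)))
if __name__=='__main__': shot(sys.argv[1])
E
python3 wing.py w8.png
```

```text
[0.5872 0.2284 0.0477] [3.140e+00 2.000e-03 2.868e+00] [-0.47  0.71  0.01  1.7  -0.01  0.73  0.84] [-0.1  2.7  7.7] [ 0.63   0.117 -0.084] 0.0284 19.3587264418602 20.0
198 333333333566556511111111111112355555556999999999999986666678
204 333333333346665665212bbbbbbbbbbbbbbbbbb688866655557888898888
210 333333456666666665bbbbbbbbbbbbbbbbbbbbbbbbb68899988888888888
216 5666666666666665bbbbbbbbbbbbbbbbbbbbbbbbbbbbb688888888888888
222 66666665543333bbbbbbbbbbbbbbbbbbbbbbbbbbbbbbbbb7888888888888
228 6554333333334bbbbbbbbbbbbbb33333333bbbbbbbbbbbbb558888888888
234 5554344444455bbbbbbbbbbb32222222222223bbbbbbbbbb555566888888
240 5555555555555bbbbbbbbbbb22222222222222bbbbbbbbbb555555557888
246 555555555555bbbbbbbb322222222222222222223bbbbbbbb55555555556
252 555555555555bbbbb322222222222222222222222222bbbbb55555555555
258 555555444444211b22222222222222222222222222222321244444555555
264 4444b4444443111222222222222222222222222222222221134444444444
270 111134444442112222222222222222222222222222222221113444443222
276 111344444421111222222222222222222222222222222221112444444322
282 112444444311111222222222222222222222222222222211111344444432
288 124444444111111343222222222222222222222222224b11111134444443
294 134455552111111bb5543222222222222222222233bbbb11111124555443
300 111112553111112bbbbb3332222222222222222bbbbbbb21111125421122
306 111111111111113bbbbbbb32222222222222223bbbbbbbb1111111111112
312 11111111111111bbbbbbbbb2222222222222223bbbbbbbb2111111111111
318 11111111111113bbbbbbbb32222222222222223bbbbbbbbb111111111111
324 1111111111111bbbbbbbbb322222222222222234444bbbbb211111111111
330 1111111111112bbbb444333222222222222222333444bbbbb11111111111
336 111111111112bbbbb333333222222222222222344444bbbbb21111111111
342 11111111321bbbbbb544443222222222222222444444bbbbb31241111111
348 1111111bbbbbbbbbbb4444RRRR433333334RRR444443bbbbbbbbb2111111
```

>>> jog_arm --pt "0 0 0 0 0.5" --pt "0 0 0 0 0.5" --pt "0 0 -0.15 0 0.5" --pt "0 0 -0.15 0 0.5" --pt "0 0 0 0 0.2" --pt "0 0 0 0 0.2" --pt "0 0 0 0 0.2" --pt "0 0 0 0 0.2"

```text
clock: 20.85
position: [0.5864, 0.2276, 0.0555]
tool_rot: [-3.142, -0.0, 2.865]
force: [-0.5, 0.6, 2.1]
grip_width: 0.0172
finger_force: 0.8
```

```bash
python3 wing.py w9.png
```

```text
[0.5864 0.2276 0.0555] [-3.142 -0.     2.865] [-0.47  0.7   0.01  1.7  -0.01  0.74  0.84] [-0.5  0.6  2.1] [-0.009 -0.017 -0.055] 0.0172 0.7791829761117697 20.85
198 3333333333346655641111112bbbbbbbbb55569999999999976666678888
204 333333333334566666654bbbbbbbbbbbbbbbbbbbbb555667889998888888
210 433345566666666665bbbbbbbbbbbbbbbbbbbbbbbbbb6888888888888888
216 6666666666665544bbbbbbbbbbbbbbbbbbbbbbbbbbbbbb68888888888888
222 666666543333333bbbbbbbbbbbbbbbbbbbbbbbbbbbbbbbb5888888888888
228 55554333344444bbbbbbbbbbb3222222222222bbbbbbbbbb555588888888
234 55555544555555bbbbbbbbbbb32222222222223bbbbbbbbb555555788888
240 55555555555555bbbbbbbb3222222222222222223bbbbbbbb55555555678
246 5555555555555bbbbbb2222222222222222222222222bbbbb55555555555
252 5555555555555bbbb32222222222222222222222223333bbbb5555555555
258 5555555bbbb5544444411222222222222222222211344444b55555555555
264 bbbbbbbb3323344444311222222222222222222211244444433334555555
270 bbbbb1111112444444211222222222222222222211144444431112223333
276 b44421111124444443111222222222222222222211134444442122222444
282 444211111134444442111222222222222222222211124444444211122244
288 442111111344444431111342222222222222222211113444444311112224
294 421111111123455531111233222222222222222211112555432211111222
300 111111111111113531111bbb222222222222222211112531111111111122
306 111111111111111111112bbb222222222222222321111111111111111112
312 111111111111111111112bbb222222222222222331111111111111111111
318 111111111111111111113bbb222222222222222431111111111111111111
324 111111111111111111113333222222222222222331111111111111111111
330 111111111111111111123344222222222222222442111111111111111111
336 111111111111111111134444RRR433333334RRR443111111111111111111
342 111111111111111132134444RRRRRRRRRRRRRRR444223111111111111111
348 1111111111111113bbb444444RRRRRRRRRRRRR4444443211111111111111
```

>>> jog_arm --pt "0 0 0 -0.5 0.2" --pt "0 0 0 -1 0.2" --pt "0 0 0 -1 0.2" --pt "0 0 0 -1 0.2" --pt "0 0 0 -1 0.2" --pt "0 0 0 -1 0.2" --pt "0 0 0 -1 0.2" --pt "0 0 0 -1 0.2" --pt "0 0 0 -1 0.2" --pt "0 0 0 -1 0.2" --pt "0 0 0 -1 0.2" --pt "0 0 0 -0.6 0.2"

```text
clock: 22.1
position: [0.5865, 0.2283, 0.0557]
tool_rot: [3.141, 0.001, -2.527]
force: [0.2, 3.2, 1.3]
grip_width: 0.0173
finger_force: 1.4
```

```bash
python3 wing.py w10.png
```

```text
[0.5865 0.2283 0.0557] [ 3.141e+00  1.000e-03 -2.527e+00] [-0.32  0.71 -0.22  1.69  0.21  0.77  1.55] [0.2 3.2 1.3] [ 0.729 -0.038 -0.062] 0.0173 1.3957869593286887 22.1
198 444444443333344444333345567898766743222222222222222222222222
204 44444433333444444444444bbbbbbbbbbbbbbbbbbb322222222222222222
210 4444433334444444444bbbbbbbbbbbbbbbbbbbbbbbbbbb32222222222233
216 44433333444444444bbbbbbbbbbbbbbbbbbbbbbbbbbbbbb6787422222333
222 4444444444444444bbbbbbbbbbbbbb333443bbbbbbbbbbbb899866676333
228 444444444444444bbbbbbbbbbbbb3222222233324bbbbbbb699899998767
234 444444444444444bbbbbbbbbbbb32222222333222bbbbbbbb55689999999
240 344444444444444bbbbbbb22222222222333333332bbbbbbbb8887655668
246 44444444444444bbbbbb2222222222222244433343343bbbbb8888888887
252 55555444444555bbbb2222222222222222344444443233bbbb8878888888
258 344445555544444444311222222222222234444444455555bb7444456788
264 333333333333344444311222222222222234444444355555543334445555
270 bbbbb1111112444443111122222222222234444443245555532222224555
276 bbbb11111124444443111122222222222223344442135555553222222455
282 bbb111111134444442111122222222222222223321125555554212222245
288 bb11111112444444311113bb222222222222222221113455444311122224
294 3111111111234444311113bb322222222222222211222444432211222223
300 111111111111112431111bb4322222222222222211112431112122222222
306 111111111111111111111bb4322222222222222321111111111221222222
312 111111111111111111112bb4222222222222222b21111111111111111122
318 11111111111111111111bbbR222222222222223bb1111111111111111112
324 11111111111111111111bbbR22222222222222bbb2111111111111111111
330 1111111111111111111bbb4RRRR3222222233R4bb2111111111111111111
336 11111111111111111113bb4RRRRRRRRRRRRRRR4bbb111111111111121222
342 1111111111111111221bbbb4RRRRRRRRRRRRRbbbbb113111111111112222
348 1111111111111111bbbbbbbbbbbbbbbbbbbbbbbbbbbbb311111111111111
```

```bash
cat > red.py <<'E'
from h import *
import sys
K,_,_=load('w9.png'); d=bot.grab_frame('wrist')if 0 else None
M=np.array([[4.27624709e-05,-.956696456,-.291087424,.073960302],[.999999989,-8e-7,1.4954e-4,-7.3985e-4],[-1.433e-4,-.291087427,.956696446,-.175544086],[0,0,0,1]]); Mi=np.linalg.inv(M)
def pt(x,y,z): c=Mi@[x,y,z,1]; u=K@c[:3]; return (u[:2]/u[2]).round(1)
for f,z in [a.split('=') for a in sys.argv[1:]]:
    z=float(z)
    h=cv2.cvtColor(cv2.imread('pics/'+f),cv2.COLOR_BGR2HSV).astype(int); m=((h[...,0]<7)|(h[...,0]>172))&(h[...,1]>140); m[:300]=0;m[375:]=0;m[:,:285]=0;m[:,345:]=0
    v,u=np.nonzero(m); print(f,'rows',v.min(),np.percentile(v,99),'cols',u.min(),u.max(),'rows@center',[(c,np.nonzero(m[:,c])[0][[0,-1]].tolist()) for c in(306,310,315,320,325) if m[:,c].any()])
    for dd in (0,.005,.01): print(' d',dd,'end',pt(-.023,0,z-(.118-dd)),'x-12',pt(-.012,0,z-(.118-dd)),'halfwidth px',(pt(-.015,.006,z-.118+dd)-pt(-.015,-.006,z-.118+dd))[0])
E
python3 red.py w9.png=.0555 w10.png=.0557
```

```text
w9.png rows 333 349.0 cols 301 330 rows@center [(306, [335, 349]), (310, [337, 349]), (315, [337, 349]), (320, [337, 349]), (325, [336, 349])]
 d 0 end [315.9 356.3] x-12 [316.  333.2] halfwidth px 30.100000000000023
 d 0.005 end [315.9 347.8] x-12 [315.9 325.3] halfwidth px 29.0
 d 0.01 end [315.8 339.9] x-12 [315.9 318. ] halfwidth px 28.099999999999966
w10.png rows 303 345.0 cols 299 329 rows@center [(306, [330, 344]), (310, [332, 344]), (315, [332, 345]), (320, [332, 345]), (325, [331, 344])]
 d 0 end [315.9 355.9] x-12 [316.  332.9] halfwidth px 30.100000000000023
 d 0.005 end [315.9 347.5] x-12 [315.9 325. ] halfwidth px 29.0
 d 0.01 end [315.8 339.6] x-12 [315.8 317.7] halfwidth px 28.099999999999966
```

>>> jog_arm --pt "0 0 0 0.5 0.2" --pt "0 0 0 1 0.2" --pt "0 0 0 1 0.2" --pt "0 0 0 1 0.2" --pt "0 0 0 1 0.2" --pt "0 0 0 1 0.2" --pt "0 0 0 1 0.2" --pt "0 0 0 1 0.2" --pt "0 0 0 1 0.2" --pt "0 0 0 1 0.2" --pt "0 0 0 1 0.2" --pt "0 0 0 1 0.2"

```text
clock: 23.35
position: [0.5862, 0.2278, 0.0554]
tool_rot: [-3.142, -0.0, 2.829]
force: [-0.5, 1.5, -0.5]
grip_width: 0.0171
finger_force: 0.6
```

>>> jog_arm --pt "0 0 0 1 0.2" --pt "0 0 0 1 0.2" --pt "0 0 0 1 0.2" --pt "0 0 0 1 0.2" --pt "0 0 0 1 0.2" --pt "0 0 0 1 0.2" --pt "0 0 0 1 0.2" --pt "0 0 0 1 0.2" --pt "0 0 0 1 0.2" --pt "0 0 0 1 0.2" --pt "0 0 0 1 0.2" --pt "0 0 0 1 0.2"

```text
clock: 24.55
position: [0.5859, 0.2274, 0.0553]
tool_rot: [-3.14, 0.0, 1.869]
force: [-2.1, -0.5, -1.6]
grip_width: 0.0171
finger_force: 1.0
```

```bash
python3 wing.py w11.png; python3 red.py w11.png=.0555
```

```text
[0.5859 0.2274 0.0553] [-3.14   0.     1.869] [-0.65  0.72  0.28  1.71 -0.27  0.75  0.06] [-2.1 -0.5 -1.6] [-0.141  0.434 -0.001] 0.0171 1.0223425389267504 24.55
198 111111111111111111256666655bbbbbbb55555555555555555555555555
204 11111111111111111145bbbbbbbbbbbbbbbbbbbb55555555555555555555
210 1111111111111112bbbbbbbbbbbbbbbbbbbbbbbbbbb55555555555555555
216 11111111111111bbbbbbbbbbbbbbbbbbbbbbbbbbbbbbb455555555555555
222 1111111111111bbbbbbbb3222222223bbbbbbbbbbbbbbb45555555555555
228 655432211111bbbbbbb2222222222223bbbbbbbbbbbbbbb5555555555554
234 5555555555555bbbbb3222222222222222222bbbbbbbbbb5555555555543
240 455666666665bbbbbb22222222222222222222222bbbbbb5555555555433
246 333333333355bbbb322222222222222222222222222bbbbb555555554333
252 333333333455bbb42222222222222222222222222223bbbb555555553333
258 444433333566b44443222222222222222222222211344444655555543333
264 554554443344444444322222222222222222222211244444433334433333
270 545541111112444444222222222222222222222211134444431111112333
276 888731111124444443112222222222222222222211134444442111111233
282 887311111134444442111222
[... 391 characters left out ...]
72222222222222221111111111111111111
324 111111111111111111138888886222222222234RR2111111111111111111
330 111111111111111111148888887RRRRRRRRRRRRRRR111111111111111111
336 1111111111111111111688888865RRRRRRRRRRRRRR111111111111111111
342 11111111111111113227888887bbbb666bbbbbbbbb223111111111111111
348 11111111111111138888888876bbbbbbbbbbbbbbbbbbbb11111111111111
w11.png rows 322 341.0 cols 308 336 rows@center [(310, [328, 338]), (315, [329, 341]), (320, [329, 340]), (325, [328, 339])]
 d 0 end [315.9 356.3] x-12 [316.  333.2] halfwidth px 30.100000000000023
 d 0.005 end [315.9 347.8] x-12 [315.9 325.3] halfwidth px 29.0
 d 0.01 end [315.8 339.9] x-12 [315.9 318. ] halfwidth px 28.099999999999966
```

>>> jog_arm --pt "0 0 0.02 1 0.2" --pt "0 0 0.02 1 0.2" --pt "0 0 0.02 1 0.2" --pt "0 0 0 1 0.2" --pt "0 0 0 1 0.2" --pt "0 0 0 1 0.2" --pt "0 0 0 1 0.2" --pt "0 0 0 1 0.2" --pt "0 0 0 1 0.2" --pt "0 0 0 1 0.2" --pt "0 0 0 1 0.2" --pt "0 0 0 1 0.2"

```text
clock: 25.8
position: [0.586, 0.2276, 0.0535]
tool_rot: [-3.141, 0.001, 0.911]
force: [-2.0, -0.9, -0.7]
grip_width: 0.0173
finger_force: 0.8
```

>>> jog_arm --pt "0 0 0.02 1 0.2" --pt "0 0 0.02 1 0.2" --pt "0 0 0 1 0.2" --pt "0 0 0 1 0.2" --pt "0 0 0 1 0.2" --pt "0 0 0 1 0.2" --pt "0 0 0 1 0.2" --pt "0 0 0 1 0.2" --pt "0 0 0 1 0.2" --pt "0 0 0 1 0.2" --pt "0 0 0 1 0.2" --pt "0 0 0 1 0.2"

```text
clock: 27.0
position: [0.5861, 0.2279, 0.0524]
tool_rot: [-3.141, 0.001, -0.049]
force: [-1.5, 1.1, -0.7]
grip_width: 0.0173
finger_force: 0.6
```

```bash
python3 wing.py w12.png|head -1; python3 red.py w12.png=.0523
```

```text
[0.5861 0.2279 0.0524] [-3.141e+00  1.000e-03 -4.900e-02] [-0.94  0.87  0.77  1.73 -0.77  0.88 -1.45] [-1.5  1.1 -0.7] [0.222 0.237 0.001] 0.0173 0.6470452333451249 27.0
w12.png rows 332 351.0 cols 302 332 rows@center [(306, [338, 350]), (310, [339, 351]), (315, [339, 351]), (320, [338, 351]), (325, [337, 350])]
 d 0 end [316. 362.] x-12 [316.  338.6] halfwidth px 30.799999999999955
 d 0.005 end [315.9 353.2] x-12 [316.  330.3] halfwidth px 29.69999999999999
 d 0.01 end [315.9 344.9] x-12 [315.9 322.6] halfwidth px 28.69999999999999
```

```bash
cat > ring.py <<'E'
from h import *
import sys
for f in sys.argv[1:]:
    h=cv2.cvtColor(cv2.imread('pics/'+f),cv2.COLOR_BGR2HSV).astype(int); K,R_,t=load(f)
    b=((h[...,0]>16)&(h[...,0]<32)&(h[...,1]>90)); b[:185]=0;b[256:]=0;b[:,:260]=0;b[:,370:]=0
    print(f,'model boss ring top/left/right', end=' ')
    a=np.linspace(0,6.283,90); P=np.c_[.5858+.0195*np.cos(a),.2271+.0195*np.sin(a),0*a+.07]; q=proj(f,P); print(q.min(0).round(1),q.max(0).round(1))
    print('  brass rows',[(c,int(np.nonzero(b[:,c])[0].min()) if b[:,c].any() else None) for c in (300,308,316,324,332)],'cols',[(v,int(np.nonzero(b[v])[0].min()),int(np.nonzero(b[v])[0].max())) for v in(230,238,246) if b[v].any()])
    print('  model wing top end-to-end x=-23: boss-based, d=0,5,10:',end=' ')
    ax=R_.T@np.array([0,1,0]); ax[2]=0; ax/=np.linalg.norm(ax)  # image-down dir in world
    print([proj(f,np.array([.5858,.2271,.118-d])+.023*ax).round(1).tolist() for d in(0,.005,.01)])
E
python3 ring.py w9.png w10.png w11.png w12.png; python3 - <<'E'
import sys; sys.path.insert(0,'.')
import cv2
h=cv2.cvtColor(cv2.imread('pics/w12.png'),cv2.COLOR_BGR2HSV)
for v in range(192,356,6):
        print(v,''.join('R' if ((h[v,x,0]<7 or h[v,x,0]>172) and h[v,x,1]>140) else ('b' if 12<h[v,x,0]<32 and h[v,x,1]>90 else (str(min(9,h[v,x,2]//25)))) for x in range(254,374,2)))
E
```

```text
w9.png model boss ring top/left/right [276.9 218.1] [351.7 286.8]
  brass rows [(300, 200), (308, 197), (316, 197), (324, 199), (332, 202)] cols [(230, 282, 349), (238, 282, 350), (246, 280, 351)]
  model wing top end-to-end x=-23: boss-based, d=0,5,10: [[[314.3, 355.4]], [[314.3, 346.9]], [[314.3, 339.0]]]
w10.png model boss ring top/left/right [276.9 217.7] [351.6 286.4]
  brass rows [(300, 203), (308, 200), (316, 200), (324, 199), (332, 201)] cols [(230, 284, 350), (238, 284, 351), (246, 282, 353)]
  model wing top end-to-end x=-23: boss-based, d=0,5,10: [[[314.4, 354.9]], [[314.3, 346.4]], [[314.3, 338.5]]]
w11.png model boss ring top/left/right [276.9 218.6] [351.8 287.3]
  brass rows [(300, 201), (308, 198), (316, 198), (324, 200), (332, 203)] cols [(230, 278, 346), (238, 279, 347), (246, 277, 349)]
  model wing top end-to-end x=-23: boss-based, d=0,5,10: [[[314.2, 356.2]], [[314.2, 347.7]], [[314.3, 339.8]]]
w12.png model boss ring top/left/right [276.3 221.9] [352.3 291.4]
  brass rows [(300, 208), (308, 205), (316, 206), (324, 207), (332, 211)] cols [(230, 279, 344), (238, 2
[... 1258 characters left out ...]
23455531111222222222222222222211112455432222222234
300 111111111111113431111222222222222222222211112431111112222233
306 111111111111111111111222222222222222233211111111111112222223
312 111111111111111111111222222222222222233211111111111111222222
318 111111111111111111112222222222222222333221111111111111122222
324 111111111111111111112222222222222222333221111111111111111222
330 111111111111111111112222222222222244443321111111111111111122
336 111111111111111111112222R33222222247RRR322111111111111111122
342 111111111111111132122222RRRRRRRRRRRRRRRR22346211111111111111
348 11111111111111112222222223RRRRRRRRRRRRR222222111111111111111
354 111111111111111122222222222222222222222222222211111111111111
```

>>> jog_arm --pt "0 0 0 0 0.85" --pt "0 0 0 0 0.85" --pt "0 0 0 0 0.85" --pt "0 0 0 -0.5 0.85" --pt "0 0 0 -1 0.85" --pt "0 0 0 -1 0.85" --pt "0 0 0 -1 0.85" --pt "0 0 0 -1 0.85" --pt "0 0 0 -1 0.85" --pt "0 0 0 -1 0.85" --pt "0 0 0 -1 0.85" --pt "0 0 0 -1 0.85"

```text
clock: 28.25
position: [0.5865, 0.2275, 0.0527]
tool_rot: [3.142, -0.0, 0.638]
force: [0.8, -0.5, -0.3]
grip_width: 0.0725
finger_force: 0.0
```

>>> jog_arm --pt "0 0 0 -1 0.85" --pt "0 0 0 -1 0.85" --pt "0 0 0 -1 0.85" --pt "0 0 0 -1 0.85" --pt "0 0 0 -1 0.85" --pt "0 0 0 -1 0.85" --pt "0 0 0 -1 0.85" --pt "0 0 0 -1 0.85" --pt "0 0 0 -1 0.85" --pt "0 0 0 -1 0.85" --pt "0 0 0 -1 0.85" --pt "0 0 0 -1 0.85"

```text
clock: 29.45
position: [0.5866, 0.2274, 0.0528]
tool_rot: [3.141, -0.0, 1.597]
force: [0.8, 0.3, -0.3]
grip_width: 0.0726
finger_force: 0.0
```

>>> jog_arm --pt "0 0 0 -1 0.85" --pt "0 0 0 -1 0.85" --pt "0 0 0 -1 0.85" --pt "0 0 0 -1 0.85" --pt "0 0 0 -1 0.85" --pt "0 0 0 -1 0.85" --pt "0 0 0 -1 0.85" --pt "0 0 0 -1 0.85" --pt "0 0 0 -1 0.85" --pt "0 0 0 -1 0.85" --pt "0 0 0 -1 0.85" --pt "0 0 0 -1 0.85"

```text
clock: 30.65
position: [0.5866, 0.2274, 0.0528]
tool_rot: [3.141, 0.0, 2.557]
force: [0.7, -0.0, 0.2]
grip_width: 0.0725
finger_force: 0.0
```

>>> jog_arm --pt "0 0 0 -1 0.85" --pt "0 0 0 -1 0.85" --pt "0 0 0 -1 0.85" --pt "0 0 0 -1 0.85" --pt "0 0 0 -1 0.85" --pt "0 0 0 -1 0.85" --pt "0 0 0 -0.75 0.85" --pt "0 0 0 0 0.2" --pt "0 0 0 0 0.2" --pt "0 0 0 0 0.2" --pt "0 0 0 0 0.2" --pt "0 0 0 0 0.2"

```text
clock: 31.85
position: [0.5864, 0.2278, 0.0526]
tool_rot: [3.141, 0.0, 3.093]
force: [0.1, 0.8, 0.1]
grip_width: 0.0169
finger_force: 0.3
```

```bash
python3 wing.py w13.png; python3 ring.py w13.png
```

```text
[0.5864 0.2278 0.0526] [3.141 0.    3.093] [-0.43  0.7  -0.05  1.7   0.05  0.74  1.02] [0.1 0.8 0.1] [ 0.111 -0.032  0.027] 0.0169 0.32837157777976245 31.85
198 5433333333334455666665311112bbbbbb46888887777766677788899999
204 5566666666666666666665bbbbbbbbbbbbbbbbbbb7999999999999999999
210 6666666666666555455bbbbbbbbbbbbbbbbbbbbbbbbb6665555566666666
216 5555433333333333bbbbbbbbbbbbbbbbbbbbbbbbbbbbbb68888888888888
222 555543344444444bbbbbbbb5RRRRRRRRRRR6bbbbbbbbbbbb788888888888
228 555553455555555bbbbbbb5RRRRRRRRRRRRR5bbbbbbbbbbb688888888888
234 55555445555555bbbbbbbbRRRRRRRRRRRRRRR33bbbbbbbbb688888888888
240 55555544555555bbbbbbb3RRRRRRRRRRRRRRR322223bbbbbb88888888888
246 5555554355555bbbbbb22RRRRRRRRRRRRRRRR42222223bbbbb8888888888
252 bbbbbb4445555bbbb4222RRRRRRRRRRRRRRRRR32222333bbbb7578888888
258 4444444445555444444113RRRRRRRRRRRRRRR32211344444bb5555555555
264 444455543333444444311223332222222222222211244444433334555555
270 555541111112444444211222222222222222222211144444431222224555
276 555421111124444443111222222222222222222211134444442222233455
282 4bb21111113444444211122222222
[... 356 characters left out ...]

318 11111111111111111111bbbbbb3222222222222221111111111111111111
324 111111111111111111113333333222222222222221111111111111111111
330 111111111111111111124443333222222222222221111111111111111111
336 111111111111111111134444444322222222222223111111111111111111
342 111111111111111132134444444443333333bbbbbb223111111111111111
348 111111111111111244444444444434bbbbbbbbbbbbbbb211111111111111
w13.png model boss ring top/left/right [276.1 220. ] [352.1 289.6]
  brass rows [(300, 203), (308, 199), (316, 198), (324, 200), (332, 203)] cols [(230, 283, 349), (238, 282, 350), (246, 280, 352)]
  model wing top end-to-end x=-23: boss-based, d=0,5,10: [[[314.1, 360.6]], [[314.1, 351.8]], [[314.1, 343.6]]]
```

>>> jog_arm --pt "0 0 0 0.5 0.2" --pt "0 0 0 1 0.2" --pt "0 0 0 1 0.2" --pt "0 0 0 1 0.2" --pt "0 0 0 1 0.2" --pt "0 0 0 1 0.2" --pt "0 0 0 1 0.2" --pt "0 0 0 1 0.2" --pt "0 0 0 1 0.2" --pt "0 0 0 1 0.2" --pt "0 0 0 1 0.2" --pt "0 0 0 1 0.2"

```text
clock: 33.1
position: [0.5862, 0.2278, 0.0525]
tool_rot: [-3.141, -0.0, 2.17]
force: [-0.2, 1.0, -1.0]
grip_width: 0.0171
finger_force: 0.8
```

>>> jog_arm --pt "0 0 0 1 0.2" --pt "0 0 0 1 0.2" --pt "0 0 0 1 0.2" --pt "0 0 0 1 0.2" --pt "0 0 0 1 0.2" --pt "0 0 0 1 0.2" --pt "0 0 0 1 0.2" --pt "0 0 0 1 0.2" --pt "0 0 0 1 0.2" --pt "0 0 0 1 0.2" --pt "0 0 0 1 0.2" --pt "0 0 0 1 0.2"

```text
clock: 34.3
position: [0.5859, 0.2276, 0.0524]
tool_rot: [-3.141, 0.0, 1.21]
force: [-2.2, -0.1, -1.2]
grip_width: 0.0174
finger_force: 0.8
```

>>> jog_arm --pt "0 0 0 1 0.2" --pt "0 0 0 1 0.2" --pt "0 0 0 1 0.2" --pt "0 0 0 1 0.2" --pt "0 0 0 1 0.2" --pt "0 0 0 1 0.2" --pt "0 0 0 1 0.2" --pt "0 0 0 1 0.2" --pt "0 0 0 1 0.2" --pt "0 0 0 1 0.2" --pt "0 0 0 1 0.2" --pt "0 0 0 1 0.2"

```text
clock: 35.5
position: [0.586, 0.228, 0.0525]
tool_rot: [-3.141, 0.001, 0.25]
force: [-0.8, 0.7, -0.4]
grip_width: 0.0171
finger_force: 0.7
```

Last 0.12 rad loosely, then let it settle and look.

>>> jog_arm --pt "0 0 0 0.8 0.2" --pt "0 0 0 0.7 0.2" --pt "0 0 0 0 0.2" --pt "0 0 0 0 0.2"

```text
clock: 35.9
position: [0.5862, 0.2278, 0.0525]
tool_rot: [-3.142, 0.0, 0.135]
force: [-0.5, 0.5, -1.2]
grip_width: 0.0172
finger_force: 0.6
```

```bash
python3 wing.py w14.png; python3 ring.py w14.png
```

```text
[0.5862 0.2278 0.0525] [-3.142  0.     0.135] [-0.92  0.85  0.73  1.72 -0.72  0.86 -1.3 ] [-0.5  0.5 -1.2] [0.208 0.143 0.017] 0.0172 0.5970245489152148 35.9
198 555555555555555555555555555555555555555555555555555555554444
204 555555555555555555555555555555555555555555555555557985555555
210 55555555555555555555bbbbbbbb5665bbbbbb5555555557899976555555
216 5555555555555555bbbbbbbbbbbb6665bbbbbbbbbb555556999999999999
222 55555555555555bbbbbbbbbbbbb56666bbbbbbbbbbbb5699999999858999
228 5555555555555bbbbbbbbRRRRRRRRRRRRbbbbbbbbbbbb699999999869999
234 555555555555bbbbbbbbRRRRRRRRRRRRRRbbbbbbbbbbbb89999999769999
240 555555555555bbbbbbb5RRRRRRRRRRRRRR323bbbbbbbbb79999999679999
246 555555555555bbbbbb3RRRRRRRRRRRRRRR322222bbbbbb79999998455555
252 55555555555bbbbb334RRRRRRRRRRRRRRR32222222bbbbb4333455555555
258 2233333334bbb444444RRRRRRRRRRRRRRRR2222211344445666666677789
264 11111111112b4444443RRRRRRRRRRRRRRR35543211244444566668999988
270 111111111112444444212222222222222225555211144444432222238999
276 111111111124444443112222222222222223553211134444442222233799
282 1111111111344444421122222222
[... 355 characters left out ...]
22
318 111111111111111111112222222222222222399751111111111111222222
324 111111111111111111112222222222222222389763111111111111222222
330 111111111111111111112222222222222223479664111111111111112222
336 111111111111111111122222222222223554469665111111111111111222
342 111111111111111132122222222222224554698665346211111111111222
348 111111111111111122222222222222222389997566644211111111111112
w14.png model boss ring top/left/right [276. 222.] [352.  291.5]
  brass rows [(300, 207), (308, 205), (316, 206), (324, 207), (332, 212)] cols [(230, 279, 344), (238, 277, 345), (246, 277, 345)]
  model wing top end-to-end x=-23: boss-based, d=0,5,10: [[[313.9, 363.0]], [[313.9, 354.2]], [[313.9, 345.9]]]
```

>>> jog_arm --pt "0 0 0 0 0" --pt "0 0 0 0 0" --pt "0 0 0 0 0" --pt "0 0 0 0 0" --pt "0 0 0 0 0" --newtons 25

```text
clock: 36.45
position: [0.5865, 0.2289, 0.0527]
tool_rot: [-3.14, -0.0, 0.135]
force: [-0.4, 6.9, -0.6]
grip_width: 0.0115
finger_force: 27.2
```

```bash
python3 wing.py w15.png; python3 ring.py w15.png; python3 t2.py top3.png
```

```text
[0.5865 0.2289 0.0527] [-3.14  -0.     0.135] [-0.92  0.85  0.73  1.72 -0.72  0.86 -1.3 ] [-0.4  6.9 -0.6] [ 1.442  0.022 -0.039] 0.0115 27.195236384868622 36.45
198 555555555555555555555555555555555555555555555555555555555444
204 555555555555555555555555555555555555555555555555896555555555
210 5555555555555555555555bbbbbbb5655bbbbbb555555699997755555688
216 555555555555555555bbbbbbbbbbb6665bbbbbbbbbb55899999999999999
222 555555555555555bbbbbbbbbbbbb56666bbbbbbbbbbb5899999999985899
228 55555555555555bbbbbbbbbbRRRRRRRRRRRRbbbbbbbbbb79999999986999
234 5555555555555bbbbbbbbbbRRRRRRRRRRRRRRbbbbbbbbbb8999999967999
240 5555555555555bbbbbbbbb4RRRRRRRRRRRRRR4bbbbbbbbb7999999968999
246 5555555555555bbbbbb222RRRRRRRRRRRRRRR4222bbbbbb7999999845555
252 555555555555bbbbb32333RRRRRRRRRRRRRRRR32223bbbbb445556545555
258 333444444455bbbb344444RRRRRRRRRRRRRRRR2444444bbb666666567899
264 111111111112bbb3444444RRRRRRRRRRRRRRRR1344444bbb668999999988
270 111111111111111344444312222222222222211244444421122247899999
276 111111111111112444444212222222222222211244444431112223699999
282 111111111111124444444112
[... 543 characters left out ...]
1111111112222
336 111111111111111111111112222222222344595111111111111111112222
342 111111111111111111112112222222222345796121111111111111111122
348 111111111111111111112222222222222248899763111111111111111112
w15.png model boss ring top/left/right [278.1 222.7] [353.9 292. ]
  brass rows [(300, 208), (308, 206), (316, 206), (324, 207), (332, 211)] cols [(230, 281, 345), (238, 279, 346), (246, 279, 347)]
  model wing top end-to-end x=-23: boss-based, d=0,5,10: [[[316.3, 363.4]], [[316.3, 354.6]], [[316.2, 346.3]]]
[0.58650477 0.22891441 0.05271274] [-3.14001020e+00 -4.90142595e-04  1.34982885e-01] [ 0.49764011  6.78729052 -0.34334156] [ 1.49744495  0.04185024 -0.06786232] 0.011420477957563839
```

>>> jog_arm --pt "0 -0.03 0 0 0" --pt "0 0 0 0 0" --pt "0 0 0 0 0"

```text
clock: 36.85
position: [0.5865, 0.2289, 0.0527]
tool_rot: [-3.141, -0.0, 0.134]
force: [0.8, 5.5, -0.4]
grip_width: 0.0116
finger_force: 27.2
```

```bash
python3 - <<'E'
from h import *
s=bot.observe();print(s['position'],s['tool_rot'][2],s['force'],s['grip_width'],s['finger_force'])
for f,c in (('w5.png',310),('w13.png',312),('w14.png',307),('w15.png',314)):
    h=cv2.cvtColor(cv2.imread('pics/'+f),cv2.COLOR_BGR2HSV).astype(int); m=((h[...,0]<7)|(h[...,0]>172))&(h[...,1]>140); m[:170]=0;m[275:]=0
    r=np.nonzero(m[:,c])[0]; K,R_,t=load(f); ax=-(R_.T@np.array([0,1,0])); ax[2]=0; ax/=np.linalg.norm(ax)
    w=[np.nonzero(m[v,270:360])[0] for v in range(r.min()+6,r.max()-4)]; 
    print(f,'red rows',r.min(),r.max(),'width',np.mean([a.max()-a.min()+1 for a in w if len(a)]),'model far end top d=0,5,10',[(proj(f,np.array([.5858,.2271,.118-d])+.023*ax)[0,1].round(1),proj(f,np.array([.5858,.2271,.088-d])+.023*ax)[0,1].round(1)) for d in(0,.005,.01)])
E
```

```text
[0.58645132 0.2289338  0.05269497] 0.13376406832290488 [ 0.81368235  5.50391422 -0.39553431] 0.011612242816339588 27.158490121364594
w5.png red rows 184 203 width 17.0 model far end top d=0,5,10 [(np.float64(190.2), np.float64(180.5)), (np.float64(188.5), np.float64(179.1)), (np.float64(186.7), np.float64(177.8))]
w13.png red rows 220 261 width 30.451612903225808 model far end top d=0,5,10 [(np.float64(254.3), np.float64(225.7)), (np.float64(248.6), np.float64(222.0)), (np.float64(243.3), np.float64(218.5))]
w14.png red rows 225 266 width 29.677419354838708 model far end top d=0,5,10 [(np.float64(257.1), np.float64(228.0)), (np.float64(251.3), np.float64(224.2)), (np.float64(245.9), np.float64(220.6))]
w15.png red rows 226 267 width 29.806451612903224 model far end top d=0,5,10 [(np.float64(257.7), np.float64(228.6)), (np.float64(252.0), np.float64(224.8)), (np.float64(246.6), np.float64(221.3))]
```

```bash
python3 -c "
from workcell import bot
print(bot.job_done())"
```

```text
the job is handed in; nothing more can be done
None
```

I handed the job in at about 37 s: the tray is home against the back stop (the push met about 22 N there) with both heels on it. The bolt dropped about 5 mm when turned back and was then turned forward about one full turn (measured at 6.24 rad), and the wing is held still at about 27 N; I did not do a lift test to confirm the thread.

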